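# Lay out cover glasses on the slide board from under a stack

## Task

Set out the cover glasses for slide reading: first lift the bench timer out of the way and lay it face up in the middle of the grey mat, then draw the white slide board by its black grip straight out from under the stack until it is clear of the stand and lies flat in front of it, leaving the stack of three cartons and dish standing in the stand. Look under the blue caps of the three drying pots, lay every small cover-glass carton you find side by side on the drawn-out board inside its grey frame (two or three are there), and finish with a cap properly back on every pot.

Things in the scene. Friction and masses are not known exactly. Their poses are not given: they have to be found in the camera images.
- stand: fixed aluminium stand round the stack: side cheeks 30 mm high, 80 mm long, 96 mm apart inside, and a front lip 8 to 25 mm above the worktop, its outer face 39 mm ahead of the origin; the board slides through the slot under the lip, the lip holds the stack back. Back open. Origin on the worktop under the middle of the stack; x to the back (the board is drawn along -x), y across, z up
- board_grip (a point): middle of the black upright grip of the white slide board: 36 mm long in x, 14 mm thick in y, 5 to 33 mm above the board's underside; this point is 20 mm above the underside, 22 mm behind the front edge. x along the board to its rear, y across, z up. At the start about 97 mm ahead of the stand's origin; over 182 mm ahead the board is clear of the stand
- board_mid (a point): middle of the underside of the slide board: flat plate 165 (x) x 84 (y) x 5 mm, 0.25 kg, lying on the worktop, through the stand's slot and under the stack. Axes as board_grip, which is 60.5 mm ahead. The grey frame drawn on top for the cover-glass cartons spans x -28 to 78 mm, y -36 to 36 mm
- timer_mid (a point): flat white bench timer with grey and orange keys, 68 (x) x 62 (y) x 19 mm (z), 0.08 kg, lying face up in front of the board's grip, in the way of the board; point at its centre, 9.5 mm up; z up
- mat: fixed square light grey mat 120 x 120 mm, 2 mm thick, between stand and pots; origin at its middle on the worktop
- coaster: fixed round cork coaster 90 mm across, 3 mm thick, near the pots: a free place to set a cap down for the moment; origin at its middle on the worktop
- carton_1_mid (a point): flat white-and-blue paper carton 62 x 85 x 12 mm, 0.05 kg, number 1 from the bottom of the stack in the stand (62 mm along the stand's x); point at its centre, z up
- carton_2_mid (a point): flat white-and-blue paper carton 62 x 85 x 12 mm, 0.05 kg, number 2 from the bottom of the stack in the stand (62 mm along the stand's x); point at its centre, z up
- carton_3_mid (a point): flat white-and-blue paper carton 62 x 85 x 12 mm, 0.05 kg, number 3 from the bottom of the stack in the stand (62 mm along the stand's x); point at its centre, z up
- dish_mid (a point): round clear dish with lid, 55 mm across, 15 mm high, on top of the stack (it rests 36 mm above the bottom carton's underside); point on its axis 6 mm above its underside, z up
- pot_1: fixed base of a drying pot: round steel foot 84 mm across, 5 mm thick, with a raised round seat 54 mm across whose top is 17 mm above the worktop; origin at its middle on the worktop. The three pots look alike
- cap_1_knob (a point): blue cap over a pot: open below, 72 mm outside, 66 mm inside, 45 mm high with a 4 mm top, 0.06 kg; its rim rests on the pot's foot round the raised seat, hiding what lies there. Black round knob on top, 20 mm across, 22 mm high; this point is the knob's middle, 56 mm above the rim, 11 mm below the knob's top; z up. At the start on the pot of the same number; caps fit any pot
- box_1_mid (a point): small white-and-red cover-glass carton 28 x 46 x 17 mm (x, y, z), 0.03 kg; if present it lies flat on the seat of the pot of the same number, under the cap; point at its centre, x the 28 mm way, z up. Two or all three are there; any one pot may be empty
- pot_2: fixed base of a drying pot: round steel foot 84 mm across, 5 mm thick, with a raised round seat 54 mm across whose top is 17 mm above the worktop; origin at its middle on the worktop. The three pots look alike
- cap_2_knob (a point): blue cap over a pot: open below, 72 mm outside, 66 mm inside, 45 mm high with a 4 mm top, 0.06 kg; its rim rests on the pot's foot round the raised seat, hiding what lies there. Black round knob on top, 20 mm across, 22 mm high; this point is the knob's middle, 56 mm above the rim, 11 mm below the knob's top; z up. At the start on the pot of the same number; caps fit any pot
- box_2_mid (a point): small white-and-red cover-glass carton 28 x 46 x 17 mm (x, y, z), 0.03 kg; if present it lies flat on the seat of the pot of the same number, under the cap; point at its centre, x the 28 mm way, z up. Two or all three are there; any one pot may be empty
- pot_3: fixed base of a drying pot: round steel foot 84 mm across, 5 mm thick, with a raised round seat 54 mm across whose top is 17 mm above the worktop; origin at its middle on the worktop. The three pots look alike
- cap_3_knob (a point): blue cap over a pot: open below, 72 mm outside, 66 mm inside, 45 mm high with a 4 mm top, 0.06 kg; its rim rests on the pot's foot round the raised seat, hiding what lies there. Black round knob on top, 20 mm across, 22 mm high; this point is the knob's middle, 56 mm above the rim, 11 mm below the knob's top; z up. At the start on the pot of the same number; caps fit any pot
- box_3_mid (a point): small white-and-red cover-glass carton 28 x 46 x 17 mm (x, y, z), 0.03 kg; if present it lies flat on the seat of the pot of the same number, under the cap; point at its centre, x the 28 mm way, z up. Two or all three are there; any one pot may be empty

How it is judged:
On the way, in this order (a step that is already met when the one before it is completed fails the run):
1. the timer lies flat on the mat (horizontal distance between timer_mid and mat below 0.05 m and angle between timer_mid's own z axis and vertical below 0.1 rad and height (world z) of timer_mid below 0.016 m), for 0.2 s.
2. the board lies flat, drawn clear of the stand, and the stack still stands in the stand (x of board_grip in the frame of stand below -0.185 m and height (world z) of board_grip below 0.027 m and angle between board_grip's own z axis and vertical below 0.08 rad and horizontal distance between each of carton_1_mid, carton_2_mid, carton_3_mid, dish_mid and stand below 0.025 m and angle between each of carton_1_mid, carton_2_mid, carton_3_mid, dish_mid's own z axis and vertical below 0.12 rad and height (world z) of carton_1_mid above 0.002 m and height (world z) of carton_2_mid above 0.014 m and height (world z) of carton_3_mid above 0.026 m and height (world z) of dish_mid above 0.038 m), for 0.2 s.
At the end, for the whole second after the job is handed in: timer flat within 50 mm of mat middle; board flat, grip over 185 mm ahead of stand origin; stack in order, level, within 25 mm of stand middle; each carton present rests on the board, 30 to 138 mm behind the grip and within 40 mm of the centre line; a cap level on every pot (within 11 mm) (all of step 1 and all of step 2 and x of box_1_mid in the frame of board_grip between 0.03 and 0.138 m and y of box_1_mid in the frame of board_grip between -0.04 and 0.04 m and z of box_1_mid in the frame of board_grip between -0.012 and 0.004 m and x of box_2_mid in the frame of board_grip between 0.03 and 0.138 m and y of box_2_mid in the frame of board_grip between -0.04 and 0.04 m and z of box_2_mid in the frame of board_grip between -0.012 and 0.004 m and x of box_3_mid in the frame of board_grip between 0.03 and 0.138 m and y of box_3_mid in the frame of board_grip between -0.04 and 0.04 m and z of box_3_mid in the frame of board_grip between -0.012 and 0.004 m and ((horizontal distance between cap_1_knob and pot_1 below 0.011 m and height (world z) of cap_1_knob below 0.065 m and angle between cap_1_knob's own z axis and vertical below 0.1 rad) or (horizontal distance between cap_2_knob and pot_1 below 0.011 m and height (world z) of cap_2_knob below 0.065 m and angle between cap_2_knob's own z axis and vertical below 0.1 rad) or (horizontal distance between cap_3_knob and pot_1 below 0.011 m and height (world z) of cap_3_knob below 0.065 m and angle between cap_3_knob's own z axis and vertical below 0.1 rad)) and ((horizontal distance between cap_1_knob and pot_2 below 0.011 m and height (world z) of cap_1_knob below 0.065 m and angle between cap_1_knob's own z axis and vertical below 0.1 rad) or (horizontal distance between cap_2_knob and pot_2 below 0.011 m and height (world z) of cap_2_knob below 0.065 m and angle between cap_2_knob's own z axis and vertical below 0.1 rad) or (horizontal distance between cap_3_knob and pot_2 below 0.011 m and height (world z) of cap_3_knob below 0.065 m and angle between cap_3_knob's own z axis and vertical below 0.1 rad)) and ((horizontal distance between cap_1_knob and pot_3 below 0.011 m and height (world z) of cap_1_knob below 0.065 m and angle between cap_1_knob's own z axis and vertical below 0.1 rad) or (horizontal distance between cap_2_knob and pot_3 below 0.011 m and height (world z) of cap_2_knob below 0.065 m and angle between cap_2_knob's own z axis and vertical below 0.1 rad) or (horizontal distance between cap_3_knob and pot_3 below 0.011 m and height (world z) of cap_3_knob below 0.065 m and angle between cap_3_knob's own z axis and vertical below 0.1 rad))); the robot touches nothing.
It fails at once if a carton or the dish of the stack topples (angle between any of carton_1_mid, carton_2_mid, carton_3_mid, dish_mid's own z axis and vertical above 0.6 rad).
Of box_1, box_2, box_3 only 2 to 3 are there at a start; the rules pass over those that are not, and their reading is None.
At some moment in a run one of timer may be knocked a few centimetres aside while the robot is not near it.
Once in a run the grip may slacken for a moment while it holds something.
It also fails if it takes over 210 s, if anything falls off the work surface, if the arm or the gripper's body presses on something with over 40 N, if the wrist force passes 120 N, or if a joint passes its speed limit or range.

## Robot

A 6-joint arm with a two-finger parallel gripper is mounted at the origin on a cart in front of the work surface, level with it; the furniture and walls round the work are solid. World frame = base frame: x ahead of the robot, y to its left, z up, the work surface at z = 0. Lengths are in m, angles in rad, forces in N, time in s.
With the tool pointing down it reaches from about 0.35 to 0.875 m from the base axis. Payload 15.5 kg.
Tool frame: the origin (TCP) lies at the very end of the fingers, on their centre line; the grasp point (between the pads) lies 19 mm behind it (arm.grip_depth is the distance from the TCP to the grasp point, in m); z points along the fingers, y is the direction in which the jaws open and shut (so a half turn about z gives the same grasp; the last joint's range is limited). The gripper opens to 85 mm and grips with 20 to 120 N. Pads are 22 mm wide; open, the fingers measure 114 mm over their backs; the gripper's body (76 mm by 85 mm) begins 54 mm behind the grasp point. The pads swing forward as they close: fully open they stand 13 mm farther back than shut.
Start: joints at [1.036, 0.494, 1.345, -0, 1.302, -0.096], TCP at [0.266, 0.566, 0.231] pointing down, gripper open.
Joint ranges: [-2.91, 2.91], [-0.82, 2.16], [0.22, 2.67], [-1.22, 4.37], [0.12, 2.79], [-3.08, 3.08]. Speed limits (rad/s): [1.89, 1.89, 2.57, 3.01, 3.01, 3.01].

## Interface

Orientations are given as a 3x3 rotation matrix whose columns are the frame's x, y, z axes.
In Python, from workcell import arm gives the robot as it stands. The module is installed in compiled form; this text tells all that it offers.
- The arm moves only by the tool step_arm, never from a script. Its argument "deltas" is a list of rows, each a list of 5 numbers: the opening, from -1 (shut) to 1 (fully open), then the shift along the tool's x, y, z in m, then the turn about the tool's z in rad. In form: [[grip, x, y, z, yaw], ...]. A call has 1 to 5 rows; each row is the pose to reach, as a shift and turn from the pose measured when the call began, along the tool's axes at that moment; what a row does not reach only later rows make up. A row lasts 1/12 s, in which the tool goes at most 41.7 mm and 7.16 degrees, less where a joint would pass 70% of its speed; a pose out of reach is approached as far as the arm can. A call with a gripper value outside its range is refused whole. The fingers move at their own pace and stop on an object; "force" is the grip in N (left out, the last holds). Time passes only in rows, so rows that repeat a pose let the fingers close. It gives the time, the measured TCP pose, the force and the opening at its end, in the units of the state.
- arm.get_state(): the state, without advancing time (a new reading comes with each control period).
- arm.camera(name): name is "side" or "top"; returns a dict with "img" (420x560x3 uint8, red, green, blue), "mtx" (3x3 intrinsics, pixels), "dist_coeffs" ([k1, k2, p1, p2, k3] as OpenCV has them; the pictures are not rectified), "position" and "rotation" of the camera in the world. Camera axes: x right, y up, looking along -z (the intrinsics and any distortion apply to the point x, -y, -z); pixel columns grow to the right and rows downward; lengths in m; the calibration is good to about 2 mm. A picture is of the moment at which its call begins. There is no depth.
- arm.job_done(): hands the job in, once; it reports no verdict.
The state is a dict: "clock": time; "joints": joint angles; "joint_vel": joint speeds; "joint_efforts": joint torques, N m; "tool_pos": TCP position; "ee_rot": TCP orientation; "contact_force": force on the tool from outside, world axes, zero at the start; "moment": the same for the moment, N m; "finger_gap": opening from 0.0 (shut) to 1.0 (fully open).
Only numpy, scipy, OpenCV 4.12 (cv2) and the standard library are available. Lean on these libraries where they do the work, as an engineer would, in place of code of your own. Each camera call takes 0.05 s, during which the arm holds its last target.

## Working session

There is one attempt and no reset: what is moved stays moved. The work goes in short steps, Python scripts to look and compute and a tool call to move; the robot and the scene stay as the last step left them, time stands still between calls to the robot, and variables do not carry over. Pictures are saved under pics/ and viewed, and the job is handed in when it is done.

Besides the shell and the picture viewer there is one more tool, called after ">>>" by a JSON object that holds its "api" and its "payload", one argument or row to a line. step_arm: Moves the arm, as the interface text tells. Its arguments: {"type":"object","properties":{"deltas":{"type":"array","items":{"type":"array","items":{"type":"number"}}},"force":{"type":"number"}},"required":["deltas"]}

```bash
mkdir -p pics
cat > h.py <<'E'
import numpy as np, cv2
from workcell import arm
def cam(n):
    return arm.camera(n)
def save(c,name): cv2.imwrite('pics/'+name,c['img'][:,:,::-1])
def ray(c,uv):
    p=cv2.undistortPoints(np.array([[uv]],float),np.array(c['mtx']),np.array(c['dist_coeffs'],float))[0,0]
    d=np.array(c['rotation'])@np.array([p[0],-p[1],-1.0]); return np.array(c['position']),d
def onz(c,uv,z):
    o,d=ray(c,uv); return o+d*(z-o[2])/d[2]
def proj(c,P):
    P=np.atleast_2d(P); q=(P-np.array(c['position']))@np.array(c['rotation']); q=q*[1,-1,-1]
    return cv2.projectPoints(q.reshape(-1,1,3),np.zeros(3),np.zeros(3),np.array(c['mtx']),np.array(c['dist_coeffs'],float))[0][:,0]
def tri(c1,u1,c2,u2):
    o1,d1=ray(c1,u1);o2,d2=ray(c2,u2)
    d1=d1/np.linalg.norm(d1);d2=d2/np.linalg.norm(d2)
    A=np.stack([d1,-d2],1);s=np.linalg.lstsq(A,o2-o1,rcond=None)[0]
    a=o1+s[0]*d1;b=o2+s[1]*d2
    return (a+b)/2,np.linalg.norm(a-b)
E
python3 - <<'E'
from h import *
for n in('top','side'):
    c=cam(n);save(c,n+'0.png');print(n,c['position'],np.round(c['rotation'],3).tolist(),c['mtx'],c['dist_coeffs'])
s=arm.get_state();print(s['clock'],s['tool_pos'],np.round(s['ee_rot'],3).tolist(),s['finger_gap'],s['contact_force'])
E
```

```text
top [0.42334328 0.16744283 1.19768086] [[0.003, 0.996, -0.089], [-1.0, 0.005, 0.019], [0.019, 0.089, 0.996]] [[500.58296487   0.         280.75737249]
 [  0.         500.58296487 209.21592797]
 [  0.           0.           1.        ]] [0.01097539 0.         0.         0.         0.        ]
side [0.48555269 0.88114132 0.50260636] [[-0.997, 0.028, -0.067], [-0.072, -0.521, 0.851], [-0.011, 0.853, 0.522]] [[398.46176673   0.         280.34213402]
 [  0.         398.46176673 209.84731894]
 [  0.           0.           1.        ]] [-0.01682798  0.          0.          0.          0.        ]
0.1 [0.26535328 0.56551964 0.23075324] [[-0.905, 0.425, -0.001], [0.425, 0.905, -0.001], [0.0, -0.001, -1.0]] 1.0027559152167291 [-0.95669414 -0.35538551 -0.35948619]
```

View pics/top0.png

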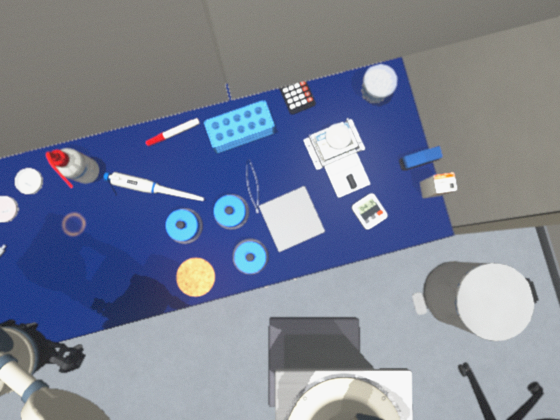

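View pics/side0.png

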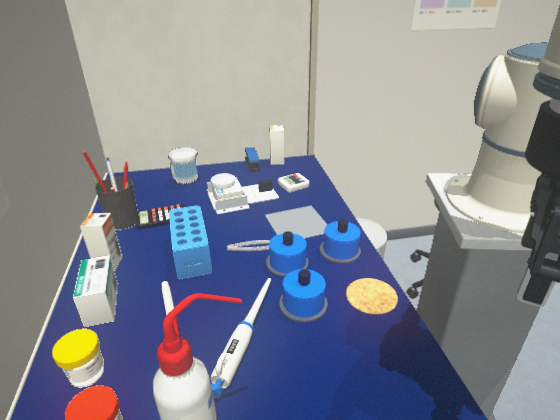

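The top view shows the timer at about (370,211), the board grip at (351,182), the stand at (337,145), the mat at (291,219), the pots at (183,226), (230,211) and (250,257), and the coaster at (196,277). Next I'll measure these.

Run:
```python
from h import *
c=cam('top');d=cam('side')
im=c['img'];np.save('top.npy',im)
hsv=cv2.cvtColor(im,cv2.COLOR_RGB2HSV)
def blobs(m,amin=30):
    n,l,s,ce=cv2.connectedComponentsWithStats(m.astype(np.uint8))
    return [(ce[i].round(1).tolist(),s[i].tolist(),l==i) for i in range(1,n) if s[i][4]>amin]
roi=np.zeros(im.shape[:2],bool);roi[110:300,140:400]=1
white=(hsv[...,1]<60)&(hsv[...,2]>120)&roi
for ce,s,m in blobs(white,100):
    r=cv2.minAreaRect(np.argwhere(m)[:,::-1].astype(np.float32));print('white',ce,s,np.round(r[0],1),np.round(r[1],1),round(r[2],1), onz(c,r[0],0.002).round(4))
dark=(hsv[...,2]<50)&roi
for ce,s,m in blobs(dark,15): print('dark',ce,s)
cork=(hsv[...,0]<25)&(hsv[...,1]>80)&(hsv[...,2]>120)&roi
for ce,s,m in blobs(cork,100): print('cork',ce,s,onz(c,ce,0.003).round(4))
blue=(abs(hsv[...,0].astype(int)-101)<9)&(hsv[...,2]>130)&(hsv[...,1]>120)&roi
for ce,s,m in blobs(blue,100):
    cn=cv2.findContours(m.astype(np.uint8),cv2.RETR_EXTERNAL,cv2.CHAIN_APPROX_NONE)[0][0]
    e=cv2.fitEllipse(cn);print('blue',ce,s,np.round(e[0],1),np.round(e[1],1),onz(c,e[0],0.05).round(4))
def crop(i,x0,x1,y0,y1,k,nm): cv2.imwrite('pics/'+nm,cv2.resize(i[y0:y1,x0:x1,::-1],None,fx=k,fy=k,interpolation=cv2.INTER_CUBIC))
crop(im,290,400,110,240,4.5,'t1.png');crop(im,150,290,180,300,5,'t2.png')
crop(d['img'],190,390,160,330,4,'s1.png')
```

```text
white [180.7, 127.9] [163, 118, 37, 21, 293] [180.9 127.9] [ 7.8 38.5] 66.0 [0.7265 0.3873 0.002 ]
white [338.6, 155.7] [303, 118, 67, 80, 3032] [340.3 159. ] [69.9 53.8] 66.3 [0.6528 0.0007 0.002 ]
white [145.4, 185.1] [140, 178, 13, 15, 159] [146. 185.] [14. 12.] 90.0 [0.5865 0.4676 0.002 ]
white [175.8, 192.6] [154, 183, 50, 18, 321] [178.8 191.8] [50.5  9.4] 10.4 [0.5706 0.3891 0.002 ]
white [291.4, 218.4] [259, 186, 66, 66, 2599] [291.5 218.4] [51.1 51.1] 66.2 [0.508 0.119 0.002]
white [368.6, 210.7] [351, 193, 37, 37, 699] [369.1 210.9] [30.5 27.5] 56.3 [ 0.5267 -0.0678  0.002 ]
white [337.6, 282.8] [216, 250, 184, 50, 4640] [307.5 274.5] [ 49. 183.] 90.0 [0.3746 0.0808 0.002 ]
cork [192.0, 277.3] [177, 258, 38, 38, 711] [0.3676 0.3537 0.003 ]
blue [237.9, 128.1] [203, 110, 73, 44, 2217] [236.8 128.6] [38.  76.3] [0.7138 0.2488 0.05  ]
blue [228.9, 210.5] [213, 195, 33, 32, 763] [228.9 210.4] [30.7 32. ] [0.5222 0.2649 0.05  ]
blue [181.1, 224.7] [165, 209, 34, 32, 779] [181.1 224.6] [31.1 32.3] [0.4891 0.3735 0.05  ]
blue [249.9, 257.0] [234, 242, 32, 32, 739] [249.9 257. ] [30.8 31. ] [0.416  0.2158 0.05  ]
```

View pics/t1.png

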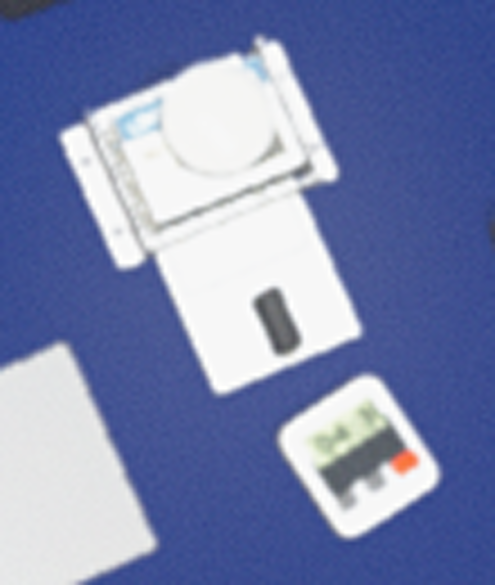

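View pics/t2.png

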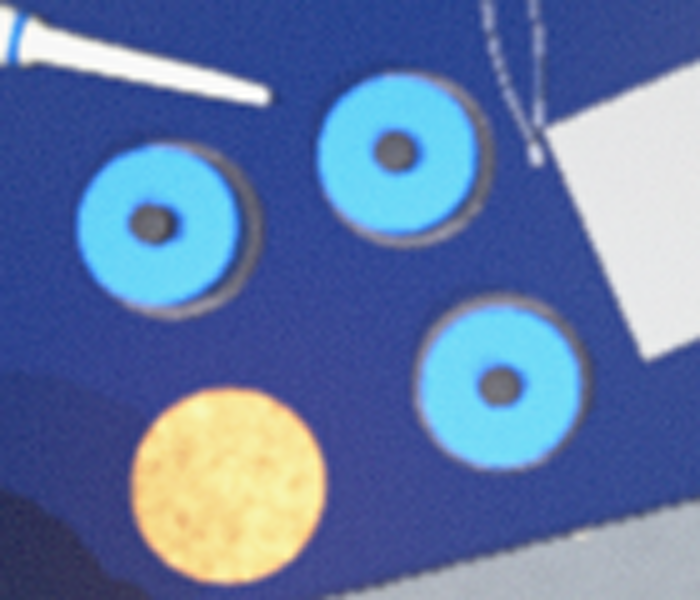

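View pics/s1.png

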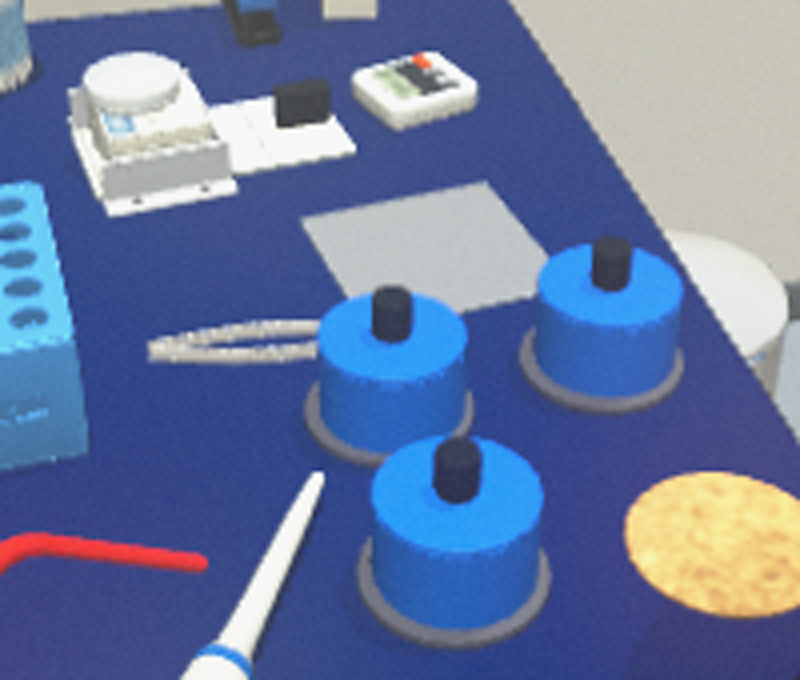

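```bash
cat >> h.py <<'E'
def plan(P,jaw=None,n=True):
    """world TCP target; jaw = world angle of jaw direction (mod pi). prints tool-frame delta"""
    s=arm.get_state();R=np.array(s['ee_rot']);d=R.T@(np.array(P)-s['tool_pos'])
    y=0
    if jaw is not None:
        cur=np.arctan2(R[1,1],R[0,1]); w=(jaw-cur+np.pi/2)%np.pi-np.pi/2
        y=-w  # tool z down
        print('j6',round(s['joints'][5],3),'alt yaw',round(y-np.sign(y)*np.pi,3))
    print('delta xyz',d.round(4),'yaw',round(y,3),'rows>=',max(np.linalg.norm(d)/.0417,abs(y)/.125).__round__(1),'t',round(s['clock'],2),'gap',round(s['finger_gap'],3))
E
python3 - <<'E'
from h import *
c=cam('top');d=cam('side')
T=lambda x,y:(290+x/4.5-.4,110+y/4.5-.4)
S=lambda x,y:(190+x/4-.4,160+y/4-.4)
fl=onz(c,T(222,393),.005);fr=onz(c,T(360,333),.005);rl=onz(c,T(155,255),.005);rr=onz(c,T(308,195),.005)
print('board corners',fl,fr,rl,rr,'w',np.linalg.norm(fl-fr))
u=(rl-fl)/np.linalg.norm(rl-fl);v=(rr-fr)/np.linalg.norm(rr-fr)
f=fl-fr;print('angles',np.degrees([np.arctan2(u[1],u[0]),np.arctan2(v[1],v[0]),np.arctan2(f[1],f[0])-np.pi/2]))
gt=onz(c,T(272,318),.033);print('grip top',gt, tri(c,T(272,318),d,S(302,90)))
th=np.arctan2(f[1],f[0])-np.pi/2
x=np.array([np.cos(th),np.sin(th),0]);print('grip by edge',(fl+fr)/2+.022*x)
print('stand by edge', (fl+fr)/2+(.022+.097)*x)
for n,p in dict(a=(280,432),b=(370,375),c=(440,470),d=(350,540)).items(): print('timer',n,onz(c,T(*p),.015).round(4))
tm=onz(c,(369.1,210.9),.012);print('timer',tm)
ti=np.array([onz(c,T(*p),.019) for p in((325,480),(400,440))]);e=ti[1]-ti[0];print('timer text ang',np.degrees(np.arctan2(e[1],e[0])))
# knobs
K=lambda x,y:(150+x/5-.4,180+y/5-.4)
for n,a,b in(('A',(152,224),(458,447)),('B',(396,151),(391,297)),('C',(499,386),(612,247))):
    print('knob',n,onz(c,K(*a),.07).round(4),[np.round(q,4) for q in tri(c,K(*a),d,S(*b))])
print('coaster',onz(c,K(228,486),.003))
E
```

```text
board corners [0.55983717 0.00508643 0.005     ] [ 0.5925521  -0.06923238  0.005     ] [0.63415677 0.0405728  0.005     ] [ 0.66733681 -0.04209056  0.005     ] w 0.08120069052675838
angles [25.52369906 19.94749676 23.75896368]
grip top [ 0.59624217 -0.01760185  0.033     ] (array([ 0.59511526, -0.01758755,  0.03325567]), np.float64(0.0021567033171720393))
grip by edge [ 0.5963301 -0.0232094  0.005    ]
stand by edge [0.6851092  0.01587092 0.005     ]
timer a [ 0.5381 -0.0241  0.015 ]
timer b [ 0.5687 -0.0723  0.015 ]
timer c [ 0.5183 -0.1087  0.015 ]
timer d [ 0.4811 -0.0606  0.015 ]
timer [ 0.52588201 -0.06580886  0.012     ]
timer text ang -61.87492310471752
knob A [0.4885 0.3723 0.07  ] [array([0.4878, 0.3719, 0.0725]), np.float64(0.001)]
knob B [0.5219 0.2633 0.07  ] [array([0.5215, 0.2632, 0.0709]), np.float64(0.0006)]
knob C [0.4164 0.216  0.07  ] [array([0.4156, 0.216 , 0.0722]), np.float64(0.0017)]
coaster [0.36873774 0.34617231 0.003     ]
```

Run:
```python
from h import *
plan([.5265,-.0665,.15],np.radians(-56))
```

```text
j6 -0.095 alt yaw 2.109
delta xyz [-0.5049 -0.4614  0.0812] yaw -1.032 rows>= 16.5 t 0.3 gap 0.998
```

>>> {"api": "step_arm", "payload": {
  "deltas": [
    [1, -0.029, -0.0265, 0.004, 0],
    [1, -0.058, -0.053, 0.008, 0],
    [1, -0.087, -0.0795, 0.012, 0],
    [1, -0.116, -0.106, 0.016, 0],
    [1, -0.145, -0.1325, 0.02, 0]
  ]
}}

```text
clock: 0.72
tool_pos: [0.3406, 0.3825, 0.211]
ee_rot: [[-0.905, 0.424, 0.0], [0.424, 0.905, -0.0], [-0.0, -0.0, -1.0]]
contact_force: [1.3, 1.0, -0.0]
finger_gap: 0.995
```

>>> {"api": "step_arm", "payload": {
  "deltas": [
    [1, -0.029, -0.0265, 0.004, 0],
    [1, -0.058, -0.053, 0.008, 0],
    [1, -0.087, -0.0795, 0.012, 0],
    [1, -0.116, -0.106, 0.016, 0],
    [1, -0.145, -0.1325, 0.02, 0]
  ]
}}

```text
clock: 1.13
tool_pos: [0.4161, 0.1992, 0.1911]
ee_rot: [[-0.906, 0.424, 0.0], [0.424, 0.906, -0.0], [-0.0, 0.0, -1.0]]
contact_force: [0.6, 0.3, 0.7]
finger_gap: 1.002
```

>>> {"api": "step_arm", "payload": {
  "deltas": [
    [1, -0.029, -0.0265, 0.004, 0],
    [1, -0.058, -0.053, 0.008, 0],
    [1, -0.087, -0.0795, 0.012, 0],
    [1, -0.116, -0.106, 0.016, 0],
    [1, -0.145, -0.1325, 0.02, 0]
  ]
}}

```text
clock: 1.55
tool_pos: [0.4916, 0.0157, 0.1711]
ee_rot: [[-0.905, 0.424, 0.001], [0.424, 0.905, -0.0], [-0.001, 0.0, -1.0]]
contact_force: [1.5, 0.9, 0.5]
finger_gap: 1.006
```

Run:
```python
from h import *
plan([.5265,-.0665,.15],np.radians(-56))
```

```text
j6 -1.222 alt yaw 2.11
delta xyz [-0.0665 -0.0596  0.0211] yaw -1.032 rows>= 8.3 t 1.55 gap 1.006
```

>>> {"api": "step_arm", "payload": {
  "deltas": [
    [1, -0.0265, -0.024, 0.008, -0.12],
    [1, -0.053, -0.048, 0.016, -0.24],
    [1, -0.0665, -0.0596, 0.021, -0.36],
    [1, -0.0665, -0.0596, 0.021, -0.48],
    [1, -0.0665, -0.0596, 0.021, -0.6]
  ]
}}

```text
clock: 1.97
tool_pos: [0.5268, -0.068, 0.1496]
ee_rot: [[-0.986, -0.165, 0.0], [-0.165, 0.986, 0.0], [-0.0, -0.0, -1.0]]
contact_force: [-1.7, 0.4, 0.5]
finger_gap: 1.005
```

>>> {"api": "step_arm", "payload": {
  "deltas": [
    [1, 0, 0, 0, -0.11],
    [1, 0, 0, 0, -0.22],
    [1, 0, 0, 0, -0.33],
    [1, 0, 0, 0, -0.432],
    [1, 0, 0, 0, -0.432]
  ]
}}

```text
clock: 2.38
tool_pos: [0.5269, -0.068, 0.1496]
ee_rot: [[-0.824, -0.567, 0.0], [-0.567, 0.824, -0.0], [-0.0, -0.0, -1.0]]
contact_force: [0.3, -0.5, -0.5]
finger_gap: 0.999
```

Run:
```python
from h import *
plan([.5265,-.0665,.0],np.radians(-56))
for n in('top','side'):
    c=cam(n);save(c,n+'1.png')
```

```text
j6 -2.415 alt yaw -3.132
delta xyz [-0.0005  0.0015  0.1496] yaw 0.01 rows>= 3.6 t 2.38 gap 0.999
```

View pics/top1.png

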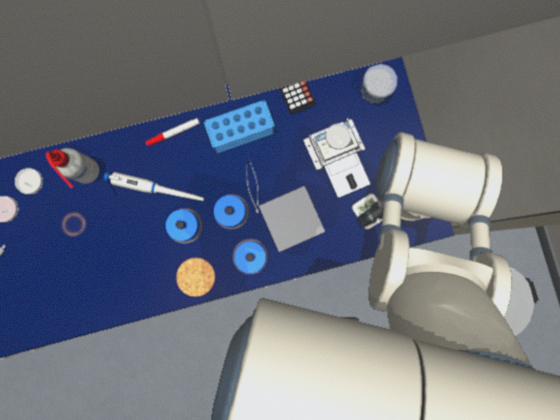

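View pics/side1.png

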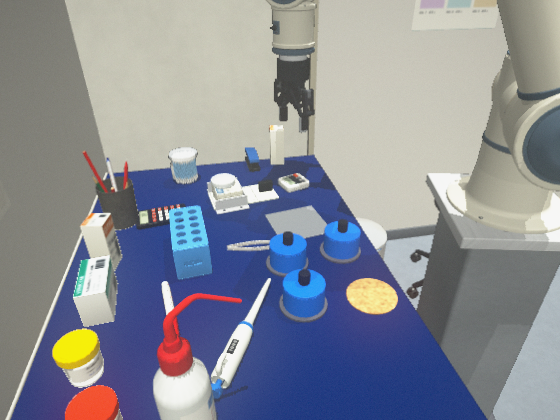

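The timer hasn't moved: it is still at about (294,182) in the side view. Descending over it.

>>> {"api": "step_arm", "payload": {
  "deltas": [
    [1, 0, 0.0015, 0.035, 0],
    [1, 0, 0.0015, 0.07, 0],
    [1, 0, 0.0015, 0.105, 0],
    [1, 0, 0.0015, 0.13, 0],
    [1, 0, 0.0015, 0.13, 0]
  ]
}}

```text
clock: 2.9
tool_pos: [0.5237, -0.0662, 0.0157]
ee_rot: [[-0.831, -0.557, -0.006], [-0.557, 0.831, 0.001], [0.004, 0.004, -1.0]]
contact_force: [-1.9, 0.7, -0.2]
finger_gap: 1.0
```

>>> {"api": "step_arm", "payload": {
  "deltas": [
    [1, 0, 0, 0.01, 0],
    [1, 0, 0, 0.0185, 0],
    [1, 0, 0, 0.0185, 0]
  ]
}}

```text
clock: 3.15
tool_pos: [0.5235, -0.0661, -0.003]
ee_rot: [[-0.831, -0.556, -0.006], [-0.556, 0.831, 0.002], [0.004, 0.005, -1.0]]
contact_force: [0.2, 0.0, -0.5]
finger_gap: 0.999
```

>>> {"api": "step_arm", "payload": {
  "deltas": [
    [0, 0, 0, 0, 0],
    [0, 0, 0, 0, 0],
    [-0.2, 0, 0, 0, 0],
    [-0.2, 0, 0, 0, 0],
    [-0.2, 0, 0, 0, 0]
  ],
  "force": 40
}}

```text
clock: 3.57
tool_pos: [0.5241, -0.0663, -0.0017]
ee_rot: [[-0.832, -0.555, -0.005], [-0.555, 0.832, 0.001], [0.003, 0.004, -1.0]]
contact_force: [-1.7, 1.1, 7.5]
finger_gap: 0.715
```

>>> {"api": "step_arm", "payload": {
  "deltas": [
    [-0.2, 0, 0, -0.02, 0],
    [-0.2, 0, 0, -0.04, 0],
    [-0.2, 0, 0, -0.07, 0],
    [-0.2, 0, 0, -0.1, 0],
    [-0.2, 0, 0, -0.1, 0]
  ]
}}

```text
clock: 3.98
tool_pos: [0.5271, -0.0669, 0.1039]
ee_rot: [[-0.832, -0.555, 0.003], [-0.555, 0.832, -0.001], [-0.002, -0.002, -1.0]]
contact_force: [2.2, 0.2, 0.7]
finger_gap: 0.709
```

Run:
```python
from h import *
c=cam('top');im=c['img']
hsv=cv2.cvtColor(im,cv2.COLOR_RGB2HSV);roi=np.zeros(im.shape[:2],bool);roi[180:260,250:330]=1
m=((hsv[...,1]<60)&(hsv[...,2]>100)&roi).astype(np.uint8)
r=cv2.minAreaRect(np.argwhere(m)[:,::-1].astype(np.float32));print(r,onz(c,r[0],.002))
b=np.array([onz(c,q,.002) for q in cv2.boxPoints(r)]);e=b[1]-b[0];print(np.degrees(np.arctan2(e[1],e[0])),np.linalg.norm(e))
for n in('top','side'): save(cam(n),n+'2.png')
plan([.508,.119,.098],np.radians(24.5))
```

```text
((282.6546630859375, 224.59793090820312), (63.96681213378906, 72.19111633300781), 66.03751373291016) [0.49290963 0.14010029 0.002     ]
-65.60196210796666 0.17365813232362728
j6 -2.398 alt yaw 1.732
delta xyz [-0.0891  0.1635  0.0011] yaw -1.41 rows>= 11.3 t 4.13 gap 0.713
```

View pics/side2.png

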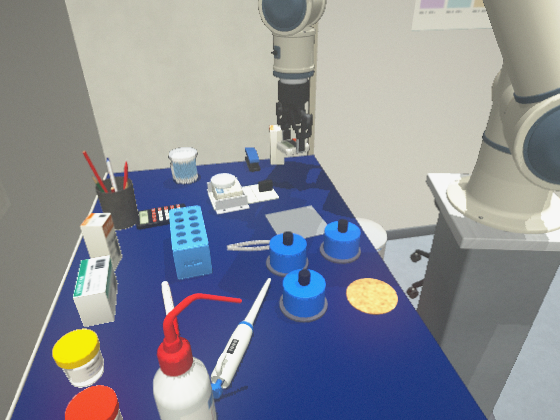

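View pics/top2.png

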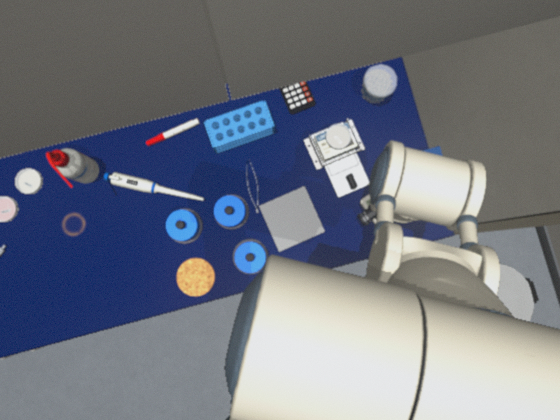

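>>> {"api": "step_arm", "payload": {
  "deltas": [
    [-0.2, -0.018, 0.033, 0, 0],
    [-0.2, -0.036, 0.066, 0, 0],
    [-0.2, -0.0535, 0.098, 0, 0],
    [-0.2, -0.071, 0.131, 0, 0],
    [-0.2, -0.089, 0.1635, 0, 0]
  ]
}}

```text
clock: 4.55
tool_pos: [0.5067, 0.1205, 0.0982]
ee_rot: [[-0.832, -0.555, -0.005], [-0.555, 0.832, 0.001], [0.004, 0.004, -1.0]]
contact_force: [0.3, -0.1, -1.6]
finger_gap: 0.708
```

>>> {"api": "step_arm", "payload": {
  "deltas": [
    [-0.2, 0, 0, 0.03, 0],
    [-0.2, 0, 0, 0.06, 0],
    [-0.2, 0, 0, 0.08, 0],
    [-0.2, 0, 0, 0.08, 0],
    [-0.2, 0, 0, 0.08, 0]
  ]
}}

```text
clock: 4.97
tool_pos: [0.5051, 0.1204, 0.0172]
ee_rot: [[-0.832, -0.555, -0.009], [-0.555, 0.832, 0.0], [0.007, 0.005, -1.0]]
contact_force: [0.2, 0.5, 0.1]
finger_gap: 0.71
```

Run:
```python
from h import *
for n in('top','side'): save(cam(n),n+'3.png')
plan([.508,.119,.001])
```

```text
delta xyz [-0.0005 -0.0021  0.0179] yaw 0 rows>= 0.4 t 5.07 gap 0.712
```

View pics/side3.png

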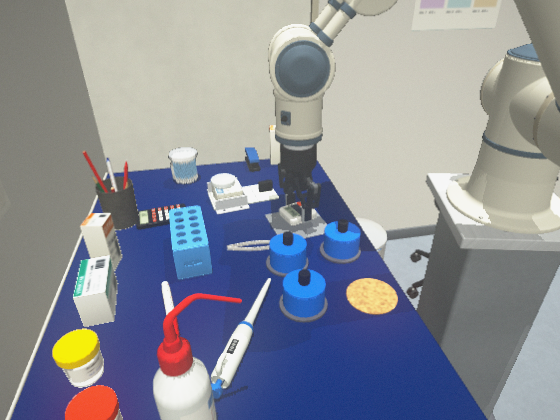

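The timer is held level over the mat, at about (292,213). Lowering it.

>>> {"api": "step_arm", "payload": {
  "deltas": [
    [-0.2, 0, -0.002, 0.008, 0],
    [-0.2, 0, -0.002, 0.014, 0],
    [-0.2, 0, -0.002, 0.016, 0],
    [-0.2, 0, -0.002, 0.016, 0]
  ]
}}

```text
clock: 5.4
tool_pos: [0.5074, 0.1186, 0.0025]
ee_rot: [[-0.832, -0.554, -0.006], [-0.554, 0.832, 0.001], [0.004, 0.004, -1.0]]
contact_force: [-0.0, -0.7, -0.5]
finger_gap: 0.713
```

>>> {"api": "step_arm", "payload": {
  "deltas": [
    [1, 0, 0, 0, 0],
    [1, 0, 0, 0, 0],
    [1, 0, 0, 0, 0],
    [1, 0, 0, 0, 0],
    [1, 0, 0, 0, 0]
  ]
}}

```text
clock: 5.82
tool_pos: [0.5075, 0.1187, 0.0027]
ee_rot: [[-0.832, -0.554, -0.005], [-0.554, 0.832, 0.001], [0.004, 0.004, -1.0]]
contact_force: [-0.4, 0.8, 0.5]
finger_gap: 1.004
```

>>> {"api": "step_arm", "payload": {
  "deltas": [
    [1, 0, 0, -0.02, 0],
    [1, 0, 0, -0.05, 0],
    [1, 0, 0, -0.08, 0],
    [1, 0, 0, -0.12, 0],
    [1, 0, 0, -0.15, 0]
  ]
}}

```text
clock: 6.23
tool_pos: [0.5083, 0.1186, 0.1553]
ee_rot: [[-0.832, -0.554, -0.004], [-0.554, 0.832, 0.001], [0.003, 0.003, -1.0]]
contact_force: [0.9, -0.2, 1.1]
finger_gap: 1.002
```

Run:
```python
from h import *
c=cam('top');im=c['img'];save(c,'top4.png');save(cam('side'),'side4.png')
a=cv2.resize(im[110:240,290:400,::-1],None,fx=4.5,fy=4.5,interpolation=cv2.INTER_CUBIC);cv2.imwrite('pics/t4.png',a)
```

```text
(no output)
```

View pics/top4.png

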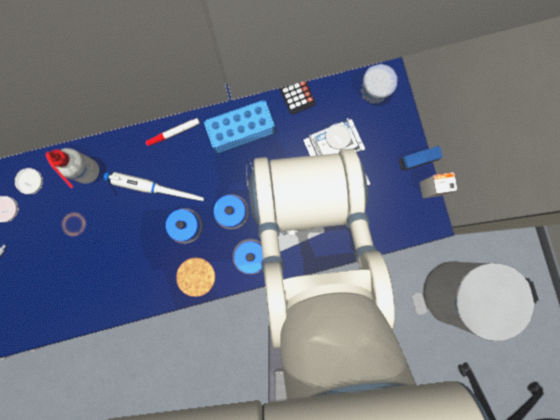

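View pics/side4.png

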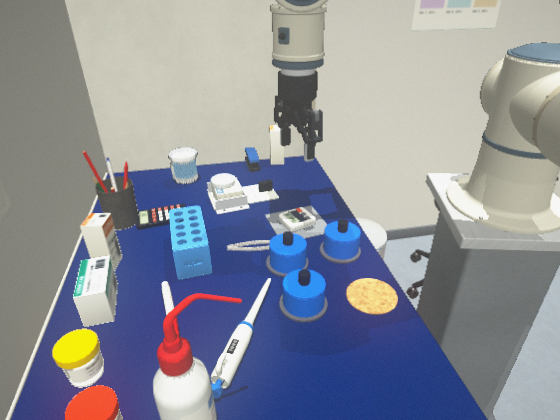

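View pics/t4.png

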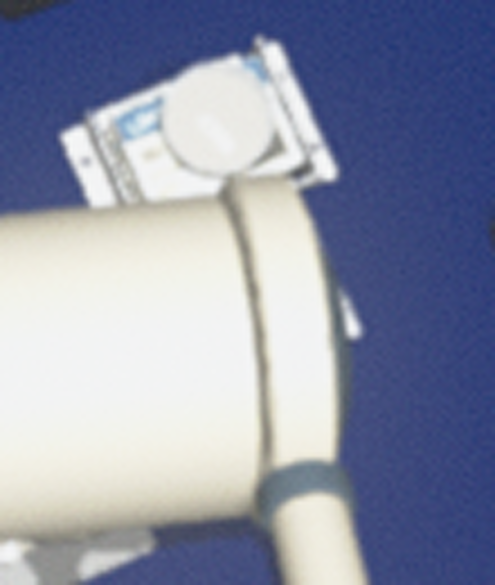

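Run:
```python
from h import *
c=cam('top');im=np.load('top.npy')
hsv=cv2.cvtColor(im,cv2.COLOR_RGB2HSV)
T=lambda x,y:(290+x/4.5-.4,110+y/4.5-.4)
A=lambda p,q,z:(lambda e:(round(np.degrees(np.arctan2(e[1],e[0])),1),round(np.linalg.norm(e),4)))(onz(c,p,z)-onz(c,q,z))
print('cheek L',A(T(62,135),T(125,270),.03),'R',A(T(275,38),T(338,178),.03))
# edge fit: board left & right & front edges via saturation profile
g=hsv[...,1].astype(float)
def edge(p,q,z,n=12):
    p,q=np.array(p),np.array(q);t=(q-p)/np.linalg.norm(q-p);nn=np.array([-t[1],t[0]]);W=[]
    for s in np.linspace(.12,.88,n):
        b=p+s*(q-p);o=np.arange(-5,5.1,.25);xy=(b+o[:,None]*nn).astype(np.float32)
        v=cv2.remap(g.astype(np.float32),xy[:,0],xy[:,1],cv2.INTER_LINEAR)[:,0]
        k=np.argmax(abs(np.diff(cv2.GaussianBlur(v[:,None],(1,7),0)[:,0])));W.append(onz(c,b+(o[k]+.125)*nn,z)[:2])
    W=np.array(W,np.float32);vx,vy,x0,y0=cv2.fitLine(W,cv2.DIST_HUBER,0,.01,.01)[:,0]
    return np.degrees(np.arctan2(vy,vx)),(x0,y0),np.abs((W-[x0,y0])@[-vy,vx]).max()
print('front',edge(T(222,393),T(360,333),.005));print('left',edge(T(160,265),T(222,393),.005));print('right',edge(T(312,215),T(360,333),.005))
print('cheekL',edge(T(62,135),T(125,270),.03));print('cheekR',edge(T(275,38),T(338,178),.03))
plan([.5957,-.0176,.10],np.radians(24+90))
```

```text
cheek L (np.float64(24.7), np.float64(0.079)) R (np.float64(23.5), np.float64(0.0819))
front (np.float32(-65.73284), (np.float32(0.5756405), np.float32(-0.03529901)), np.float32(0.00055140164))
left (np.float32(23.366268), (np.float32(0.59318566), np.float32(0.024799595)), np.float32(0.00043278164))
right (np.float32(23.586601), (np.float32(0.625399), np.float32(-0.0577717)), np.float32(0.0004079286))
cheekL (np.float32(24.89648), (np.float32(0.6579888), np.float32(0.07955697)), np.float32(0.0005132714))
cheekR (np.float32(22.494394), (np.float32(0.7113543), np.float32(-0.038669452)), np.float32(0.0011064662))
j6 -2.045 alt yaw -2.973
delta xyz [ 0.0039 -0.1613  0.0548] yaw 0.169 rows>= 4.1 t 6.38 gap 0.999
```

>>> {"api": "step_arm", "payload": {
  "deltas": [
    [1, 0, -0.033, 0, 0.05],
    [1, 0, -0.066, 0, 0.1],
    [1, 0, -0.1, 0, 0.169],
    [1, 0.001, -0.135, 0.02, 0.169],
    [1, 0.002, -0.164, 0.03, 0.169]
  ]
}}

```text
clock: 6.8
tool_pos: [0.5991, -0.0208, 0.1227]
ee_rot: [[-0.914, -0.406, -0.002], [-0.406, 0.914, 0.001], [0.001, 0.002, -1.0]]
contact_force: [-0.2, 0.2, -0.7]
finger_gap: 0.999
```

Run:
```python
from h import *
plan([.5954,-.0217,.010],np.radians(23.7+90))
for n in('top','side'): save(cam(n),n+'5.png')
```

```text
j6 -2.124 alt yaw -3.138
delta xyz [0.0036 0.0004 0.1127] yaw 0.004 rows>= 2.7 t 6.8 gap 0.999
```

View pics/side5.png

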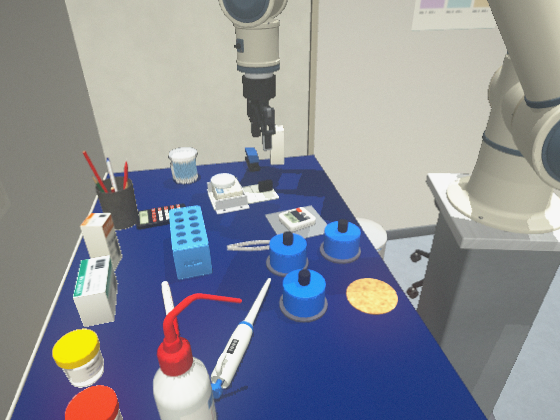

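>>> {"api": "step_arm", "payload": {
  "deltas": [
    [0.2, 0.0036, 0, 0.03, 0],
    [0, 0.0036, 0, 0.06, 0],
    [0, 0.0036, 0, 0.085, 0],
    [0, 0.0036, 0, 0.1, 0],
    [0, 0.0036, 0, 0.1, 0]
  ]
}}

```text
clock: 7.32
tool_pos: [0.593, -0.0229, 0.0182]
ee_rot: [[-0.915, -0.404, -0.009], [-0.404, 0.915, 0.002], [0.008, 0.006, -1.0]]
contact_force: [-1.1, 0.5, -0.2]
finger_gap: 0.501
```

Run:
```python
from h import *
plan([.5954,-.0217,.010],np.radians(23.7+90))
c=cam('side');save(c,'side6.png');cv2.imwrite('pics/s6.png',cv2.resize(c['img'][100:260,190:350,::-1],None,fx=3.7,fy=3.7))
```

```text
j6 -2.126 alt yaw -3.14
delta xyz [-0.0027  0.0001  0.0081] yaw 0.002 rows>= 0.2 t 7.32 gap 0.501
```

View pics/s6.png

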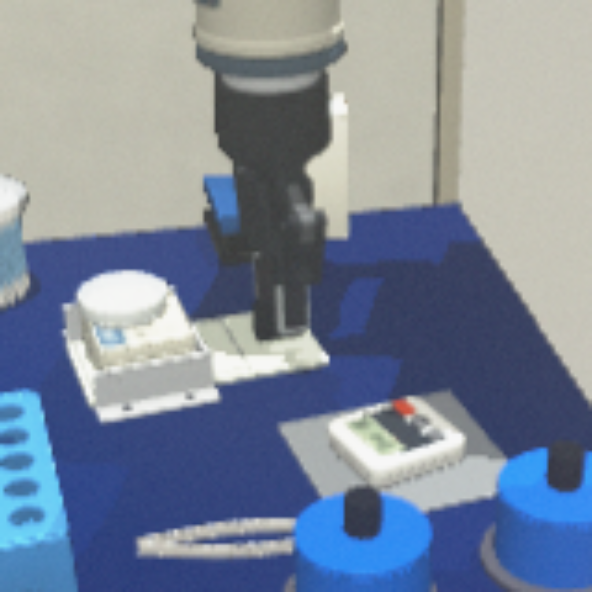

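Grip straddled. Lowering and closing.

>>> {"api": "step_arm", "payload": {
  "deltas": [
    [0, -0.0025, 0, 0.005, 0],
    [0, -0.0025, 0, 0.007, 0],
    [0, -0.0025, 0, 0.007, 0]
  ]
}}

```text
clock: 7.62
tool_pos: [0.5966, -0.0218, 0.0134]
ee_rot: [[-0.915, -0.404, -0.007], [-0.404, 0.915, 0.002], [0.005, 0.004, -1.0]]
contact_force: [-0.2, 0.3, -0.5]
finger_gap: 0.498
```

>>> {"api": "step_arm", "payload": {
  "deltas": [
    [-0.5, 0, 0, 0, 0],
    [-1, 0, 0, 0, 0],
    [-1, 0, 0, 0, 0],
    [-1, 0, 0, 0, 0],
    [-1, 0, 0, 0, 0]
  ],
  "force": 60
}}

```text
clock: 8.03
tool_pos: [0.597, -0.0218, 0.0142]
ee_rot: [[-0.915, -0.404, -0.006], [-0.404, 0.915, 0.002], [0.004, 0.004, -1.0]]
contact_force: [-1.4, 1.8, 7.2]
finger_gap: 0.146
```

>>> {"api": "step_arm", "payload": {
  "deltas": [
    [-1, 0.006, 0, 0, 0],
    [-1, 0.012, 0, 0, 0],
    [-1, 0.018, 0, 0, 0],
    [-1, 0.024, 0, 0, 0],
    [-1, 0.03, 0, 0, 0]
  ]
}}

```text
clock: 8.45
tool_pos: [0.5689, -0.0343, 0.0144]
ee_rot: [[-0.915, -0.404, -0.005], [-0.404, 0.915, 0.002], [0.004, 0.004, -1.0]]
contact_force: [0.9, 0.4, -2.8]
finger_gap: 0.142
```

```bash
cat > look.py <<'E'
from h import *
import sys
i=sys.argv[1];k=[int(v) for v in sys.argv[3:7]]
c=cam(sys.argv[2]);z=min(800/(k[1]-k[0]),600/(k[3]-k[2]))
cv2.imwrite('pics/'+i+'.png',cv2.resize(c['img'][k[2]:k[3],k[0]:k[1],::-1],None,fx=z,fy=z,interpolation=cv2.INTER_CUBIC))
E
python3 look.py s7 side 190 350 140 260
```

```text
(no output)
```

View pics/s7.png

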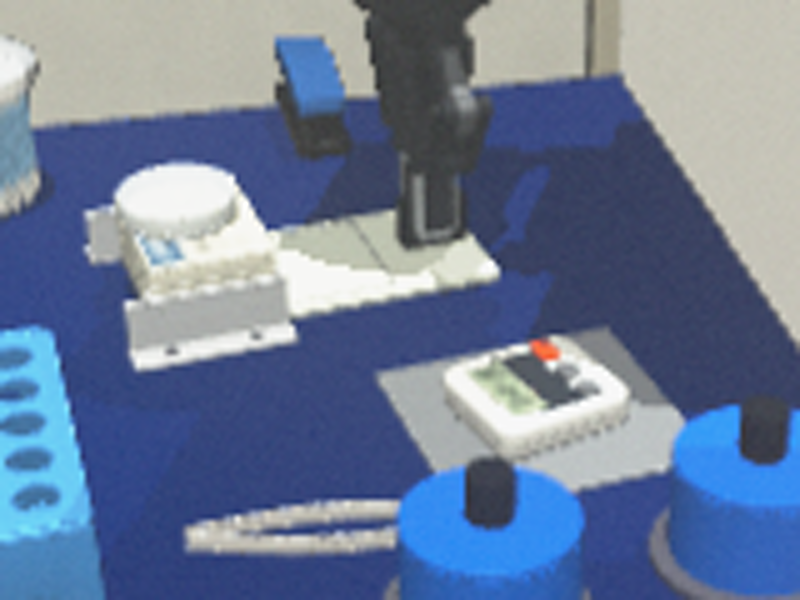

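>>> {"api": "step_arm", "payload": {
  "deltas": [
    [-1, 0.006, 0, 0, 0],
    [-1, 0.012, 0, 0, 0],
    [-1, 0.018, 0, 0, 0],
    [-1, 0.024, 0, 0, 0],
    [-1, 0.03, 0, 0, 0]
  ]
}}

```text
clock: 8.92
tool_pos: [0.54, -0.0469, 0.0145]
ee_rot: [[-0.915, -0.404, -0.006], [-0.404, 0.915, 0.002], [0.005, 0.004, -1.0]]
contact_force: [3.6, 1.2, -1.5]
finger_gap: 0.15
```

>>> {"api": "step_arm", "payload": {
  "deltas": [
    [-1, 0.005, 0, 0, 0],
    [-1, 0.01, 0, 0, 0],
    [-1, 0.015, 0, 0, 0],
    [-1, 0.02, 0, 0, 0],
    [-1, 0.025, 0, 0, 0]
  ]
}}

```text
clock: 9.33
tool_pos: [0.5165, -0.0571, 0.0146]
ee_rot: [[-0.915, -0.404, -0.007], [-0.404, 0.915, 0.002], [0.005, 0.004, -1.0]]
contact_force: [0.6, -0.0, -2.0]
finger_gap: 0.148
```

```bash
python3 look.py s8 side 190 350 140 260
```

```text
(no output)
```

View pics/s8.png

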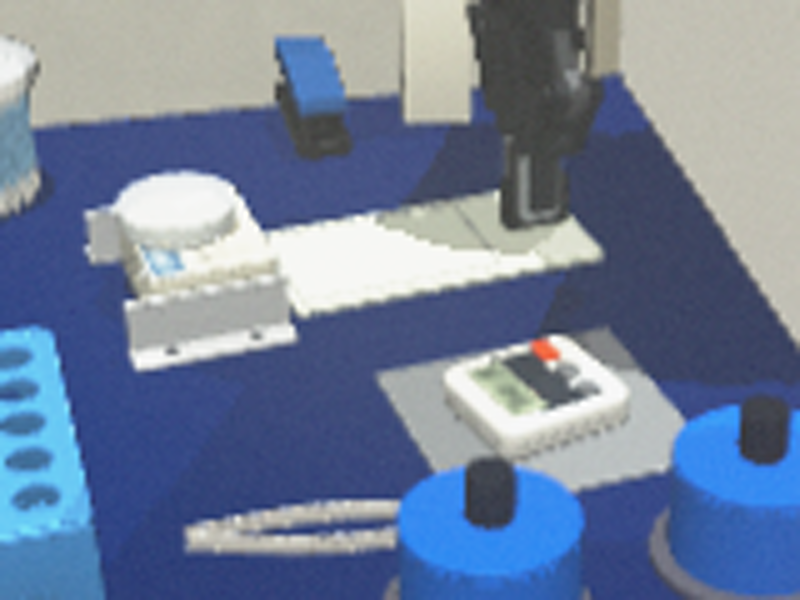

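>>> {"api": "step_arm", "payload": {
  "deltas": [
    [-1, 0.004, 0, 0, 0],
    [-1, 0.008, 0, 0, 0],
    [-1, 0.012, 0, 0, 0],
    [-1, 0.016, 0, 0, 0],
    [-1, 0.021, 0, 0, 0]
  ]
}}

```text
clock: 9.8
tool_pos: [0.4962, -0.0659, 0.0147]
ee_rot: [[-0.915, -0.404, -0.007], [-0.404, 0.915, 0.002], [0.006, 0.004, -1.0]]
contact_force: [0.5, -0.1, -1.7]
finger_gap: 0.149
```

>>> {"api": "step_arm", "payload": {
  "deltas": [
    [-1, 0, 0, 0.001, 0],
    [-0.7, 0, 0, 0.001, 0],
    [-0.4, 0, 0, 0, 0],
    [0, 0, 0, 0, 0],
    [0, 0, 0, 0, 0]
  ]
}}

```text
clock: 10.22
tool_pos: [0.4963, -0.066, 0.0147]
ee_rot: [[-0.915, -0.404, -0.007], [-0.404, 0.915, 0.002], [0.006, 0.004, -1.0]]
contact_force: [0.3, 0.4, 0.6]
finger_gap: 0.495
```

>>> {"api": "step_arm", "payload": {
  "deltas": [
    [0, 0, 0, -0.02, 0],
    [0, 0, 0, -0.05, 0],
    [0, 0, 0, -0.09, 0],
    [0, 0, 0, -0.13, 0],
    [0, 0, 0, -0.16, 0]
  ]
}}

```text
clock: 10.63
tool_pos: [0.4977, -0.0662, 0.1776]
ee_rot: [[-0.915, -0.404, -0.005], [-0.404, 0.915, 0.001], [0.004, 0.003, -1.0]]
contact_force: [1.6, -0.1, 0.6]
finger_gap: 0.502
```

```bash
python3 look.py s9 side 190 350 140 260
python3 - <<'E'
from h import *
plan([.4156+.006,.216,.16],np.radians(113))
E
```

```text
j6 -2.238 alt yaw -3.127
delta xyz [-0.0425  0.2904  0.0219] yaw 0.014 rows>= 7.1 t 10.68 gap 0.496
```

View pics/s9.png

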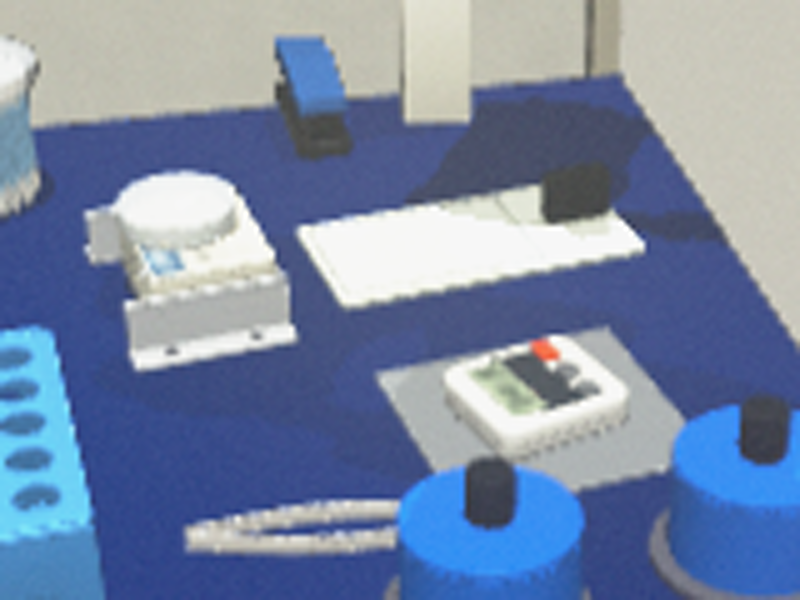

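>>> {"api": "step_arm", "payload": {
  "deltas": [
    [0, -0.006, 0.036, 0, 0],
    [0, -0.011, 0.073, 0, 0],
    [0, -0.016, 0.109, 0, 0],
    [0, -0.021, 0.145, 0, 0],
    [0, -0.026, 0.182, 0, 0]
  ]
}}

```text
clock: 11.1
tool_pos: [0.4496, 0.1116, 0.1819]
ee_rot: [[-0.915, -0.404, 0.001], [-0.404, 0.915, -0.0], [-0.001, -0.001, -1.0]]
contact_force: [1.7, 0.5, -0.8]
finger_gap: 0.501
```

>>> {"api": "step_arm", "payload": {
  "deltas": [
    [0, -0.006, 0.036, 0, 0],
    [0, -0.011, 0.073, 0, 0],
    [0, -0.0165, 0.1084, 0.01, 0],
    [0, -0.0165, 0.1084, 0.02, 0],
    [0, -0.0165, 0.1084, 0.02, 0]
  ]
}}

```text
clock: 11.52
tool_pos: [0.4195, 0.2188, 0.1604]
ee_rot: [[-0.914, -0.407, -0.001], [-0.407, 0.914, -0.001], [0.001, -0.001, -1.0]]
contact_force: [-1.6, -0.0, -0.5]
finger_gap: 0.5
```

```bash
python3 - <<'E'
from h import *
plan([.416,.216,.054])
E
python3 look.py s10 side 230 390 130 330
```

```text
delta xyz [ 0.0043 -0.001   0.1064] yaw 0 rows>= 2.6 t 11.52 gap 0.5
```

View pics/s10.png

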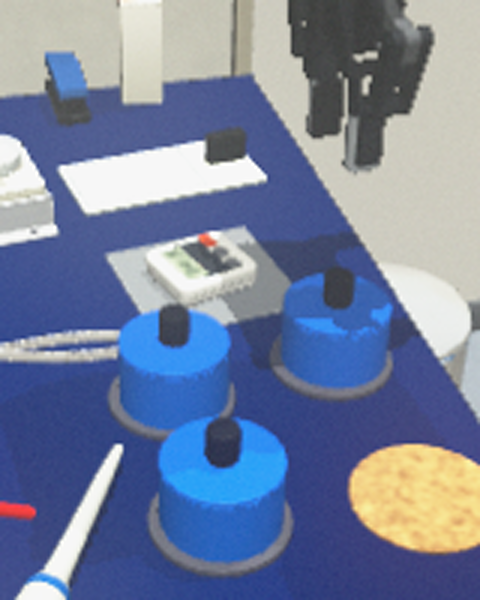

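>>> {"api": "step_arm", "payload": {
  "deltas": [
    [0, 0.002, -0.001, 0.035, 0],
    [0, 0.002, -0.001, 0.065, 0],
    [0, 0.002, -0.001, 0.085, 0],
    [0, 0.002, -0.001, 0.085, 0]
  ]
}}

```text
clock: 11.9
tool_pos: [0.4177, 0.2143, 0.0736]
ee_rot: [[-0.915, -0.404, -0.005], [-0.404, 0.915, -0.003], [0.005, -0.001, -1.0]]
contact_force: [-0.8, -1.4, 0.5]
finger_gap: 0.503
```

```bash
python3 - <<'E'
from h import *
plan([.416,.216,.054])
E
python3 look.py s11 side 300 390 180 270
```

```text
delta xyz [0.0007 0.0023 0.0196] yaw 0 rows>= 0.5 t 11.9 gap 0.503
```

View pics/s11.png

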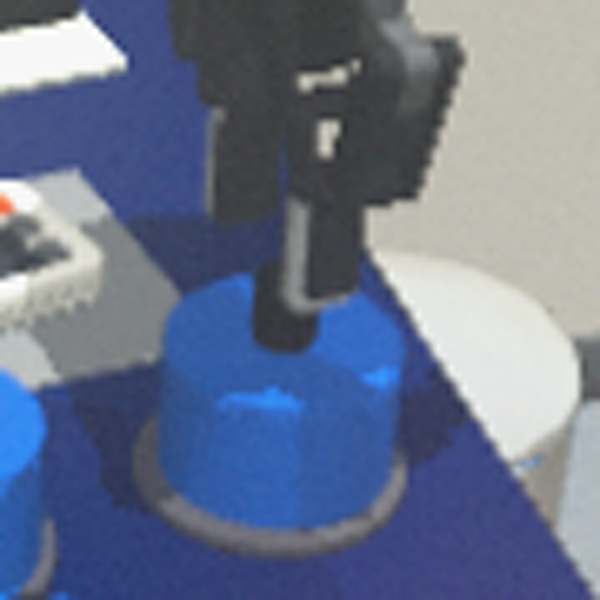

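>>> {"api": "step_arm", "payload": {
  "deltas": [
    [0, 0.0007, 0.002, 0.01, 0],
    [0, 0.0007, 0.002, 0.0185, 0],
    [0, 0.0007, 0.002, 0.0185, 0]
  ]
}}

```text
clock: 12.2
tool_pos: [0.4172, 0.2158, 0.057]
ee_rot: [[-0.915, -0.403, -0.003], [-0.403, 0.915, -0.002], [0.004, -0.001, -1.0]]
contact_force: [-0.6, -0.6, -0.4]
finger_gap: 0.498
```

>>> {"api": "step_arm", "payload": {
  "deltas": [
    [-0.4, 0, 0, 0, 0],
    [-1, 0, 0, 0, 0],
    [-1, 0, 0, 0, 0],
    [-1, 0, 0, 0, 0],
    [-1, 0, 0, 0, 0]
  ],
  "force": 50
}}

```text
clock: 12.62
tool_pos: [0.4176, 0.216, 0.0575]
ee_rot: [[-0.915, -0.403, -0.002], [-0.403, 0.915, -0.002], [0.003, -0.001, -1.0]]
contact_force: [-0.3, 1.7, 7.4]
finger_gap: 0.206
```

>>> {"api": "step_arm", "payload": {
  "deltas": [
    [-1, 0, 0, -0.015, 0],
    [-1, 0, 0, -0.03, 0],
    [-1, 0, 0, -0.05, 0],
    [-1, 0, 0, -0.07, 0],
    [-1, 0, 0, -0.08, 0]
  ]
}}

```text
clock: 13.03
tool_pos: [0.4183, 0.2164, 0.1395]
ee_rot: [[-0.915, -0.403, -0.0], [-0.403, 0.915, -0.001], [0.001, -0.001, -1.0]]
contact_force: [0.3, 0.1, 0.2]
finger_gap: 0.205
```

```bash
python3 - <<'E'
from h import *
plan([.3687,.3462,.14])
E
python3 look.py s12 side 250 400 150 320
```

```text
delta xyz [-0.007   0.1388 -0.0006] yaw 0 rows>= 3.3 t 13.03 gap 0.205
```

View pics/s12.png

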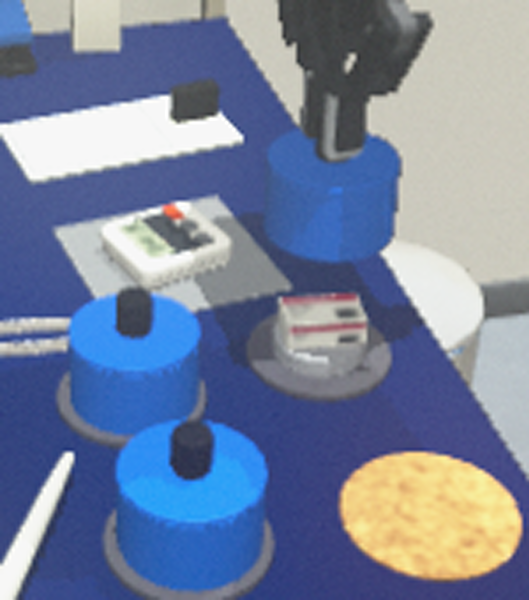

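>>> {"api": "step_arm", "payload": {
  "deltas": [
    [-1, -0.002, 0.035, 0, 0],
    [-1, -0.004, 0.07, 0, 0],
    [-1, -0.006, 0.105, 0, 0],
    [-1, -0.007, 0.139, 0, 0],
    [-1, -0.007, 0.139, 0, 0]
  ]
}}

```text
clock: 13.5
tool_pos: [0.3672, 0.3508, 0.1399]
ee_rot: [[-0.914, -0.406, 0.001], [-0.406, 0.914, 0.001], [-0.001, 0.0, -1.0]]
contact_force: [-0.5, -0.6, -0.7]
finger_gap: 0.208
```

>>> {"api": "step_arm", "payload": {
  "deltas": [
    [-1, 0, 0, 0.03, 0],
    [-1, 0, 0, 0.055, 0],
    [-1, 0, 0, 0.075, 0],
    [-1, 0, 0, 0.075, 0]
  ]
}}

```text
clock: 13.83
tool_pos: [0.3654, 0.3497, 0.0616]
ee_rot: [[-0.914, -0.407, -0.003], [-0.407, 0.914, -0.003], [0.004, -0.001, -1.0]]
contact_force: [-1.9, -0.9, -1.2]
finger_gap: 0.206
```

```bash
python3 - <<'E'
from h import *
plan([.3687,.3462,.056])
E
python3 look.py s13 side 250 450 150 360
```

```text
delta xyz [-0.0016 -0.0045  0.0056] yaw 0 rows>= 0.2 t 13.83 gap 0.206
```

View pics/s13.png

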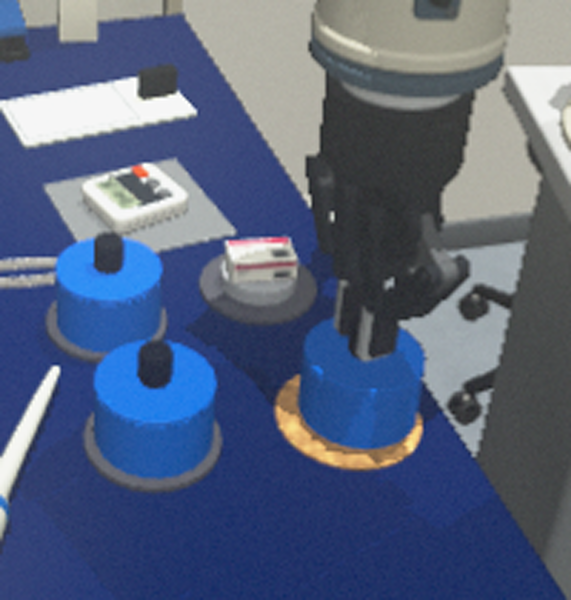

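>>> {"api": "step_arm", "payload": {
  "deltas": [
    [-1, -0.0016, -0.004, 0.003, 0],
    [-1, -0.0016, -0.004, 0.0055, 0],
    [-1, -0.0016, -0.004, 0.0065, 0]
  ]
}}

```text
clock: 14.13
tool_pos: [0.3698, 0.347, 0.0574]
ee_rot: [[-0.914, -0.406, -0.001], [-0.406, 0.914, -0.001], [0.001, -0.001, -1.0]]
contact_force: [0.3, -1.1, -0.7]
finger_gap: 0.206
```

>>> {"api": "step_arm", "payload": {
  "deltas": [
    [-0.4, 0, 0, 0, 0],
    [0, 0, 0, 0, 0],
    [0, 0, 0, 0, 0],
    [0, 0, 0, 0, 0]
  ]
}}

```text
clock: 14.47
tool_pos: [0.37, 0.3472, 0.0577]
ee_rot: [[-0.914, -0.406, -0.001], [-0.406, 0.914, -0.001], [0.001, -0.0, -1.0]]
contact_force: [0.6, 0.7, 0.1]
finger_gap: 0.498
```

>>> {"api": "step_arm", "payload": {
  "deltas": [
    [0, 0, 0, -0.02, 0],
    [0, 0, 0, -0.05, 0],
    [0, 0, 0, -0.08, 0],
    [0, 0, 0, -0.11, 0],
    [0, 0, 0, -0.14, 0]
  ]
}}

```text
clock: 14.88
tool_pos: [0.3697, 0.3471, 0.1994]
ee_rot: [[-0.914, -0.406, -0.0], [-0.406, 0.914, -0.001], [0.001, -0.0, -1.0]]
contact_force: [-0.9, 0.8, 0.0]
finger_gap: 0.494
```

```bash
python3 look.py t14 top 160 420 110 300; python3 look.py s14 side 180 430 140 330; python3 -c "
from h import *
save(cam('top'),'top14.png')"
```

```text
(no output)
```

View pics/t14.png

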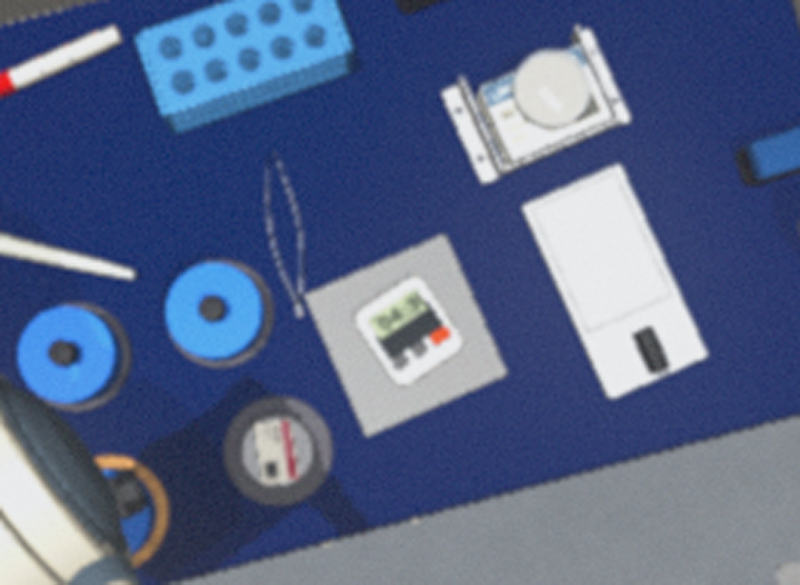

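View pics/s14.png

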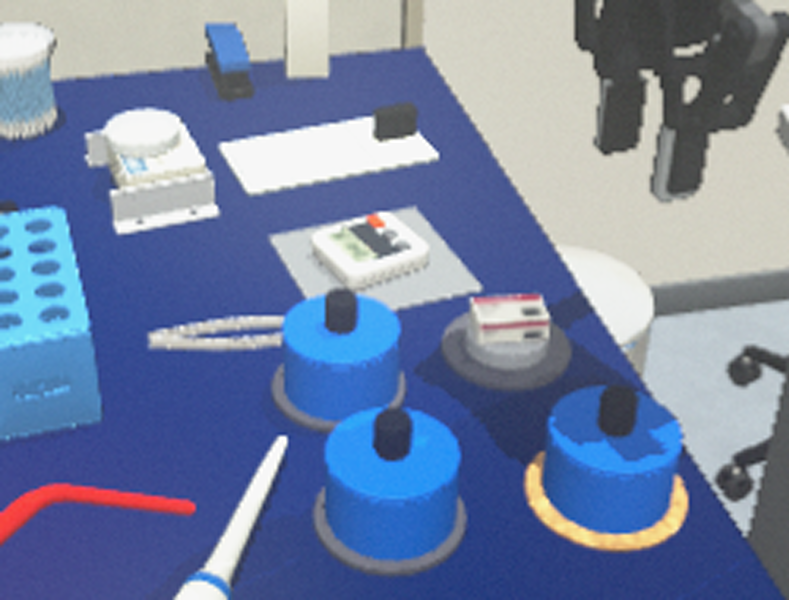

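```bash
python3 look.py t15 top 228 273 237 282; python3 look.py t15b top 325 395 160 245;python3 look.py s15 side 315 365 220 270
```

```text
(no output)
```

View pics/t15.png

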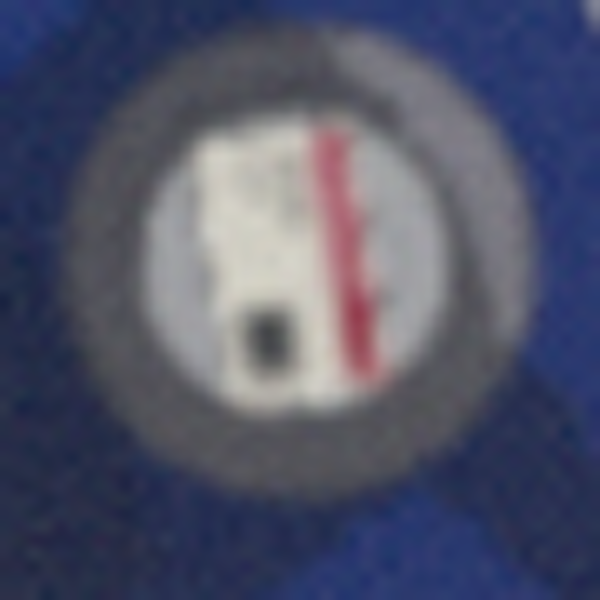

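View pics/t15b.png

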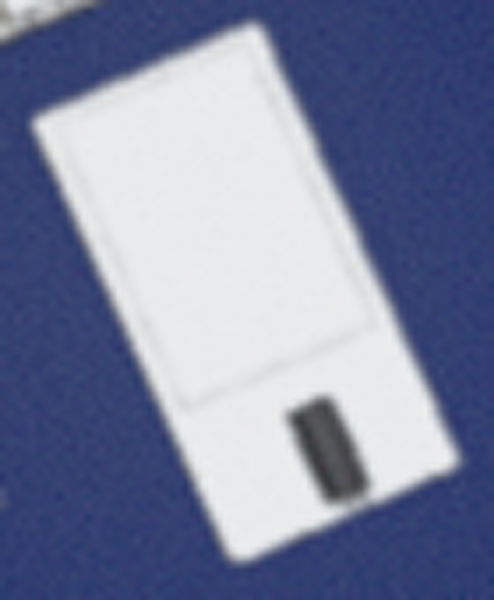

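View pics/s15.png

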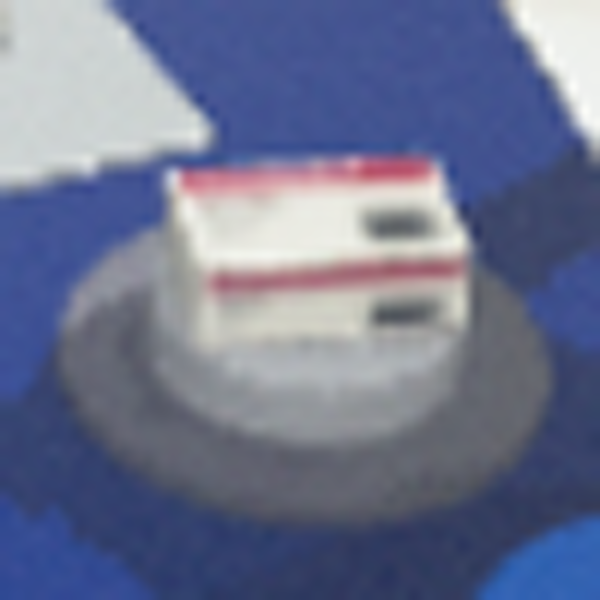

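```bash
cat >> h.py <<'E'
def unz(x,y,x0,y0,k): return ((x+.5)/k-.5+x0,(y+.5)/k-.5+y0)
def ang(a,b): e=np.array(b)-np.array(a);return np.degrees(np.arctan2(e[1],e[0]))
E
python3 - <<'E'
from h import *
c=cam('top');d=cam('side')
Q=[onz(c,unz(x,y,228,237,600/45),.034) for x,y in((200,140),(345,122),(380,380),(228,408))]
print('box',np.mean(Q,0),'len',[np.linalg.norm(Q[i]-Q[(i+1)%4]).round(4) for i in range(4)],'long ang',ang(Q[3],Q[0]),ang(Q[2],Q[1]),'short',ang(Q[0],Q[1]),ang(Q[3],Q[2]))
print(tri(c,unz(288,262,228,237,600/45),d,unz(320,215,315,220,12)))
print('pot C foot',onz(c,unz(300,262,228,237,600/45),.005),'seat',onz(c,unz(297,262,228,237,600/45),.017))
B=[onz(c,unz(x,y,325,160,600/85),.005) for x,y in((33,120),(260,20),(463,465),(240,563))]
print('board',np.mean(B,0),[np.linalg.norm(B[i]-B[(i+1)%4]).round(4) for i in range(4)],ang(B[3],B[0]),ang(B[2],B[1]),ang(B[1],B[0])-90,ang(B[2],B[3])-90)
g=onz(c,unz(332,447,325,160,600/85),.033);print('grip',g)
E
```

```text
box [0.41757603 0.21810436 0.034     ] len [np.float64(0.0253), np.float64(0.045), np.float64(0.0267), np.float64(0.0465)] long ang 6.532725534285529 8.184605427935054 short -82.75235590668754 -79.47356842923602
(array([0.41634637, 0.21823793, 0.03489498]), np.float64(0.002571953578726851))
pot C foot [0.41748476 0.21728214 0.005     ] seat [0.41754228 0.2173079  0.017     ]
board [ 0.55082811 -0.04507219  0.005     ] [np.float64(0.0856), np.float64(0.1666), np.float64(0.0832), np.float64(0.166)] 24.65886211387534 23.83112627831359 24.163359385817216 23.717044459849873
grip [ 0.49594322 -0.06718801  0.033     ]
```

Run:
```python
from h import *
plan([.417,.218,.12],np.radians(7.5))
```

```text
j6 -1.353 alt yaw 1.858
delta xyz [ 0.0087 -0.137   0.0768] yaw -1.284 rows>= 10.3 t 15.28 gap 0.506
```

>>> {"api": "step_arm", "payload": {
  "deltas": [
    [1, 0.002, -0.03, 0, 0.12],
    [1, 0.004, -0.06, 0, 0.24],
    [1, 0.006, -0.09, 0, 0.36],
    [1, 0.008, -0.12, 0, 0.48],
    [1, 0.0087, -0.137, 0, 0.6]
  ]
}}

```text
clock: 15.7
tool_pos: [0.4173, 0.2157, 0.1959]
ee_rot: [[-0.982, 0.188, -0.004], [0.188, 0.982, -0.003], [0.003, -0.004, -1.0]]
contact_force: [-0.3, 0.2, 0.1]
finger_gap: 1.001
```

>>> {"api": "step_arm", "payload": {
  "deltas": [
    [1, 0, 0, 0.01, 0.12],
    [1, 0, 0, 0.02, 0.24],
    [1, 0, 0, 0.03, 0.36],
    [1, 0, 0, 0.04, 0.48],
    [1, 0, 0, 0.05, 0.6]
  ]
}}

```text
clock: 16.12
tool_pos: [0.4167, 0.2153, 0.1447]
ee_rot: [[-0.7, 0.714, -0.005], [0.714, 0.7, -0.004], [0.001, -0.006, -1.0]]
contact_force: [-0.1, 1.0, -0.1]
finger_gap: 0.999
```

>>> {"api": "step_arm", "payload": {
  "deltas": [
    [1, 0, 0, 0.01, 0.12],
    [1, 0, 0, 0.02, 0.24],
    [1, 0, 0, 0.027, 0.36],
    [1, 0, 0, 0.027, 0.48],
    [1, 0, 0, 0.027, 0.6]
  ]
}}

```text
clock: 16.53
tool_pos: [0.4157, 0.2148, 0.1164]
ee_rot: [[-0.169, 0.986, -0.008], [0.986, 0.169, -0.005], [-0.003, -0.009, -1.0]]
contact_force: [-0.9, 0.7, 0.9]
finger_gap: 1.001
```

Run:
```python
from h import *
plan([.417,.218,.018],np.radians(7.5))
```

```text
j6 0.182 alt yaw -3.103
delta xyz [0.0032 0.0026 0.0984] yaw 0.039 rows>= 2.4 t 16.53 gap 1.001
```

>>> {"api": "step_arm", "payload": {
  "deltas": [
    [1, 0.003, 0.003, 0.03, 0.039],
    [1, 0.003, 0.003, 0.055, 0.039],
    [1, 0.003, 0.003, 0.07, 0.039],
    [1, 0.003, 0.003, 0.07, 0.039]
  ]
}}

```text
clock: 16.87
tool_pos: [0.4156, 0.2173, 0.0433]
ee_rot: [[-0.131, 0.991, -0.013], [0.991, 0.131, -0.006], [-0.005, -0.014, -1.0]]
contact_force: [-2.0, -0.5, 0.4]
finger_gap: 1.001
```

```bash
python3 - <<'E'
from h import *
plan([.417,.218,.018],np.radians(7.5))
E
python3 look.py s16 side 290 390 180 280
```

```text
j6 0.226 alt yaw -3.142
delta xyz [0.0007 0.0018 0.0253] yaw 0.0 rows>= 0.6 t 16.87 gap 1.001
```

View pics/s16.png

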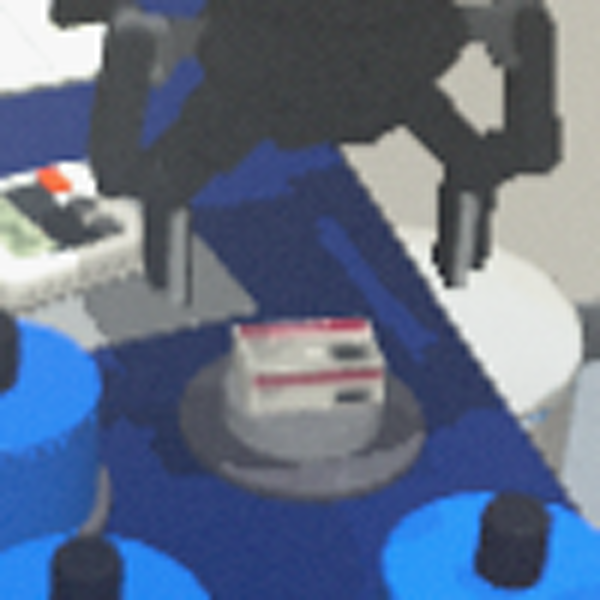

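>>> {"api": "step_arm", "payload": {
  "deltas": [
    [1, 0.0007, 0.0018, 0.012, 0],
    [1, 0.0007, 0.0018, 0.0245, 0],
    [1, 0.0007, 0.0018, 0.0245, 0]
  ]
}}

```text
clock: 17.17
tool_pos: [0.4173, 0.2182, 0.0197]
ee_rot: [[-0.131, 0.991, -0.013], [0.991, 0.131, -0.006], [-0.005, -0.014, -1.0]]
contact_force: [-0.8, -0.3, -0.0]
finger_gap: 0.999
```

>>> {"api": "step_arm", "payload": {
  "deltas": [
    [0.3, 0, 0, 0, 0],
    [-0.3, 0, 0, 0, 0],
    [-0.3, 0, 0, 0, 0],
    [-0.3, 0, 0, 0, 0],
    [-0.3, 0, 0, 0, 0]
  ],
  "force": 30
}}

```text
clock: 17.58
tool_pos: [0.4177, 0.2183, 0.0206]
ee_rot: [[-0.131, 0.991, -0.012], [0.991, 0.131, -0.006], [-0.004, -0.013, -1.0]]
contact_force: [-0.5, -0.9, 11.0]
finger_gap: 0.527
```

>>> {"api": "step_arm", "payload": {
  "deltas": [
    [-0.3, 0, 0, -0.015, 0],
    [-0.3, 0, 0, -0.04, 0],
    [-0.3, 0, 0, -0.07, 0],
    [-0.3, 0, 0, -0.1, 0],
    [-0.3, 0, 0, -0.12, 0]
  ]
}}

```text
clock: 18.0
tool_pos: [0.4196, 0.2192, 0.1436]
ee_rot: [[-0.131, 0.991, -0.01], [0.991, 0.131, -0.005], [-0.004, -0.01, -1.0]]
contact_force: [0.5, 0.7, 0.5]
finger_gap: 0.531
```

```bash
python3 - <<'E'
from h import *
th=np.radians(24);u=np.array([np.cos(th),np.sin(th)]);g=np.array([.4957,-.0696])
for x in(120,86,52): print(x,g+u*x/1000)
p=g+u*.12
plan([*p,.12],th+np.pi/2)
E
python3 look.py s17 side 230 390 130 280
```

```text
120 [ 0.60532545 -0.0207916 ]
86 [ 0.57426491 -0.03462065]
52 [ 0.54320436 -0.04844969]
j6 0.226 alt yaw -1.859
delta xyz [-0.2621  0.153   0.0231] yaw 1.283 rows>= 10.3 t 18.0 gap 0.531
```

View pics/s17.png

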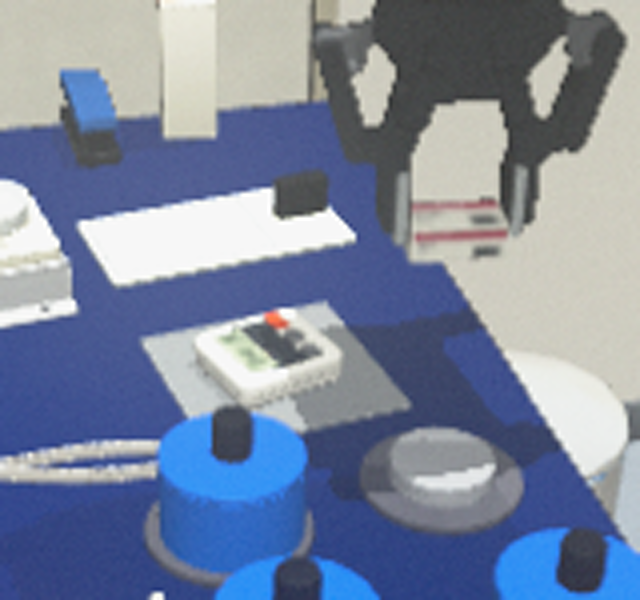

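>>> {"api": "step_arm", "payload": {
  "deltas": [
    [-0.3, -0.031, 0.018, 0, 0.115],
    [-0.3, -0.062, 0.036, 0, 0.23],
    [-0.3, -0.093, 0.054, 0, 0.345],
    [-0.3, -0.124, 0.072, 0, 0.46],
    [-0.3, -0.155, 0.09, 0, 0.575]
  ]
}}

```text
clock: 18.47
tool_pos: [0.5312, 0.0763, 0.1465]
ee_rot: [[0.434, 0.901, -0.005], [0.901, -0.434, -0.004], [-0.006, -0.003, -1.0]]
contact_force: [0.5, 1.2, -0.1]
finger_gap: 0.526
```

Run:
```python
from h import *
plan([.6053,-.0208,.12],np.radians(114))
```

```text
j6 0.485 alt yaw -2.439
delta xyz [-0.0551  0.109   0.0265] yaw 0.703 rows>= 5.6 t 18.47 gap 0.526
```

>>> {"api": "step_arm", "payload": {
  "deltas": [
    [-0.3, -0.014, 0.028, 0.003, 0.12],
    [-0.3, -0.028, 0.056, 0.006, 0.24],
    [-0.3, -0.042, 0.084, 0.01, 0.36],
    [-0.3, -0.055, 0.109, 0.015, 0.48],
    [-0.3, -0.055, 0.109, 0.02, 0.6]
  ]
}}

```text
clock: 18.88
tool_pos: [0.6086, -0.0248, 0.1267]
ee_rot: [[0.871, 0.491, -0.002], [0.491, -0.871, -0.005], [-0.004, 0.003, -1.0]]
contact_force: [-1.2, -0.9, 0.1]
finger_gap: 0.533
```

>>> {"api": "step_arm", "payload": {
  "deltas": [
    [-0.3, 0, 0, 0.015, 0.103],
    [-0.3, 0, 0, 0.03, 0.103],
    [-0.3, 0, 0, 0.03, 0.103]
  ]
}}

```text
clock: 19.13
tool_pos: [0.607, -0.0251, 0.0946]
ee_rot: [[0.917, 0.398, -0.006], [0.398, -0.917, -0.005], [-0.007, 0.002, -1.0]]
contact_force: [-1.5, 1.1, 0.0]
finger_gap: 0.532
```

```bash
python3 - <<'E'
from h import *
plan([.6053,-.0208,.0085],np.radians(114))
E
python3 look.py s18 side 190 350 120 260
```

```text
j6 1.029 alt yaw 3.132
delta xyz [ 0.0007 -0.0048  0.0861] yaw -0.01 rows>= 2.1 t 19.13 gap 0.532
```

View pics/s18.png

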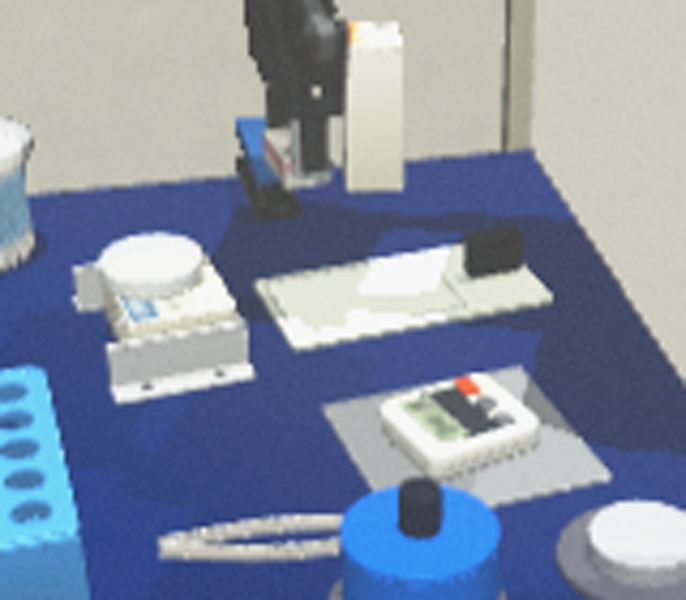

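>>> {"api": "step_arm", "payload": {
  "deltas": [
    [-0.3, 0.001, -0.0045, 0.025, -0.01],
    [-0.3, 0.001, -0.0045, 0.05, -0.01],
    [-0.3, 0.002, -0.0045, 0.065, -0.01],
    [-0.3, 0.002, -0.0045, 0.065, -0.01]
  ]
}}

```text
clock: 19.52
tool_pos: [0.606, -0.0198, 0.0293]
ee_rot: [[0.912, 0.409, -0.008], [0.409, -0.912, -0.004], [-0.009, 0.001, -1.0]]
contact_force: [-1.0, 1.1, -0.6]
finger_gap: 0.53
```

```bash
python3 - <<'E'
from h import *
plan([.6053,-.0208,.0085],np.radians(114))
E
python3 look.py s19 side 190 350 120 260
```

```text
j6 1.025 alt yaw -3.139
delta xyz [-0.0008  0.0006  0.0208] yaw 0.003 rows>= 0.5 t 19.52 gap 0.53
```

View pics/s19.png

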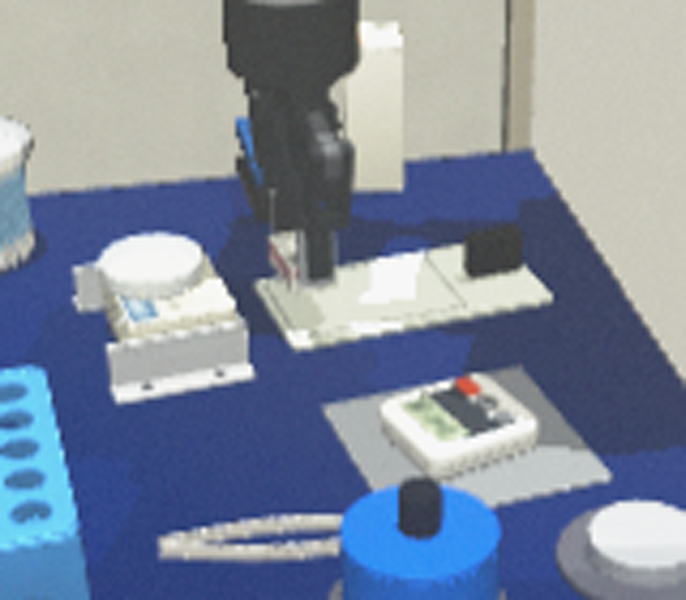

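>>> {"api": "step_arm", "payload": {
  "deltas": [
    [-0.3, -0.0008, 0.0006, 0.01, 0],
    [-0.3, -0.0008, 0.0006, 0.018, 0],
    [-0.3, -0.0008, 0.0006, 0.0205, 0],
    [-0.3, -0.0008, 0.0006, 0.0205, 0]
  ]
}}

```text
clock: 19.9
tool_pos: [0.6059, -0.0209, 0.0101]
ee_rot: [[0.912, 0.409, -0.007], [0.409, -0.912, -0.004], [-0.008, 0.001, -1.0]]
contact_force: [0.8, -1.1, -0.4]
finger_gap: 0.527
```

>>> {"api": "step_arm", "payload": {
  "deltas": [
    [0.3, 0, 0, 0, 0],
    [0.6, 0, 0, 0, 0],
    [0.6, 0, 0, 0, 0],
    [0.6, 0, 0, 0, 0]
  ]
}}

```text
clock: 20.23
tool_pos: [0.6061, -0.021, 0.0104]
ee_rot: [[0.912, 0.409, -0.006], [0.409, -0.912, -0.004], [-0.007, 0.001, -1.0]]
contact_force: [-0.0, 0.7, -0.4]
finger_gap: 0.799
```

>>> {"api": "step_arm", "payload": {
  "deltas": [
    [0.6, 0, 0, -0.02, 0],
    [0.6, 0, 0, -0.05, 0],
    [0.6, 0, 0, -0.09, 0],
    [0.6, 0, 0, -0.13, 0],
    [0.6, 0, 0, -0.15, 0]
  ]
}}

```text
clock: 20.65
tool_pos: [0.6085, -0.0204, 0.1652]
ee_rot: [[0.912, 0.409, -0.001], [0.409, -0.912, -0.005], [-0.003, 0.004, -1.0]]
contact_force: [1.1, -0.3, 0.8]
finger_gap: 0.8
```

```bash
python3 - <<'E'
from h import *
plan([.5215,.2635,.15])
E
python3 look.py s20 side 190 350 120 260
```

```text
delta xyz [ 0.0369 -0.2947  0.0138] yaw 0 rows>= 7.1 t 20.65 gap 0.8
```

View pics/s20.png

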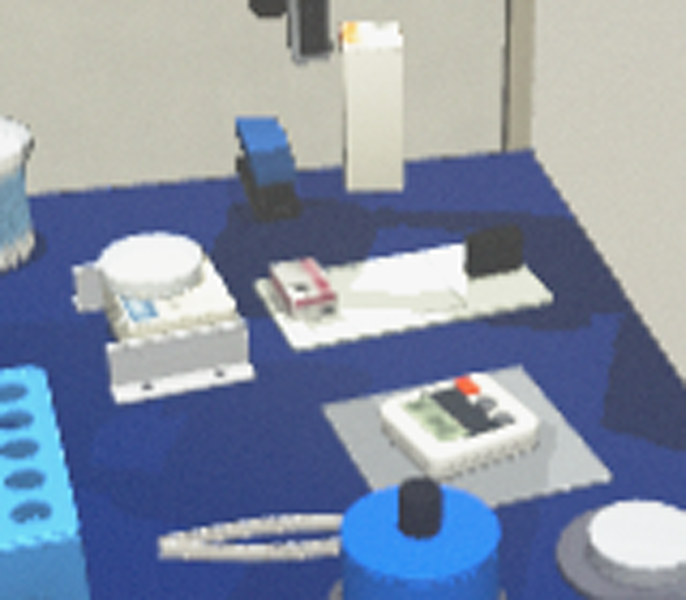

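>>> {"api": "step_arm", "payload": {
  "deltas": [
    [0, 0.005, -0.037, 0, 0],
    [0, 0.0095, -0.074, 0, 0],
    [0, 0.014, -0.11, 0, 0],
    [0, 0.0185, -0.147, 0, 0],
    [0, 0.023, -0.184, 0, 0]
  ]
}}

```text
clock: 21.12
tool_pos: [0.5547, 0.1582, 0.1666]
ee_rot: [[0.913, 0.409, 0.003], [0.409, -0.913, -0.005], [0.0, 0.006, -1.0]]
contact_force: [0.6, 0.5, -0.5]
finger_gap: 0.502
```

>>> {"api": "step_arm", "payload": {
  "deltas": [
    [0, 0.005, -0.037, 0, 0],
    [0, 0.0095, -0.074, 0, 0],
    [0, 0.014, -0.1107, 0.01, 0],
    [0, 0.014, -0.1107, 0.02, 0],
    [0, 0.014, -0.1107, 0.02, 0]
  ]
}}

```text
clock: 21.53
tool_pos: [0.5206, 0.2661, 0.1444]
ee_rot: [[0.911, 0.412, 0.001], [0.412, -0.911, -0.006], [-0.002, 0.006, -1.0]]
contact_force: [0.3, 0.3, -0.1]
finger_gap: 0.5
```

Run:
```python
from h import *
plan([.5217,.2633,.0565])
```

```text
delta xyz [0.     0.0025 0.0879] yaw 0 rows>= 2.1 t 21.53 gap 0.5
```

>>> {"api": "step_arm", "payload": {
  "deltas": [
    [0, 0.002, 0.0025, 0.03, 0],
    [0, 0.002, 0.0025, 0.055, 0],
    [0, 0.002, 0.0025, 0.067, 0],
    [0, 0.002, 0.0025, 0.067, 0]
  ]
}}

```text
clock: 21.87
tool_pos: [0.5225, 0.2626, 0.0752]
ee_rot: [[0.912, 0.411, -0.003], [0.411, -0.912, -0.008], [-0.006, 0.006, -1.0]]
contact_force: [0.2, 0.4, -0.4]
finger_gap: 0.497
```

```bash
python3 - <<'E'
from h import *
plan([.5217,.2633,.0565])
E
python3 look.py s21 side 240 340 180 280
```

```text
delta xyz [-0.0003 -0.0011  0.0187] yaw 0 rows>= 0.4 t 21.87 gap 0.497
```

View pics/s21.png

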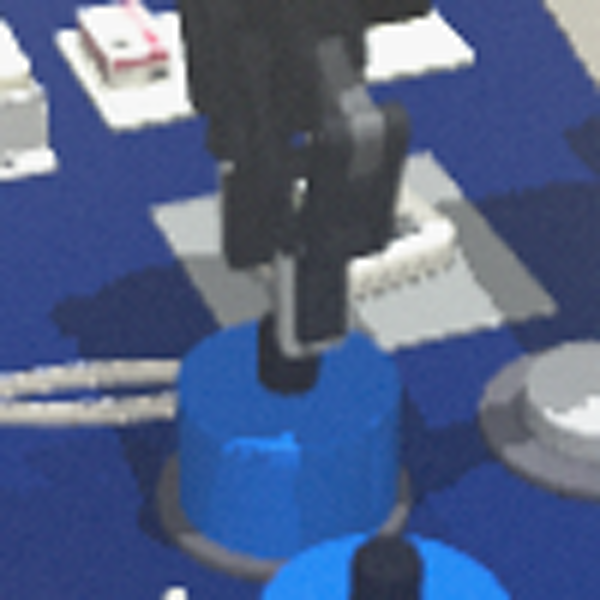

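>>> {"api": "step_arm", "payload": {
  "deltas": [
    [0, 0, -0.001, 0.01, 0],
    [0, 0, -0.001, 0.0185, 0],
    [0, 0, -0.001, 0.0185, 0]
  ]
}}

```text
clock: 22.17
tool_pos: [0.5225, 0.2634, 0.0574]
ee_rot: [[0.912, 0.41, -0.002], [0.41, -0.912, -0.008], [-0.005, 0.006, -1.0]]
contact_force: [-0.3, 0.2, -0.7]
finger_gap: 0.496
```

>>> {"api": "step_arm", "payload": {
  "deltas": [
    [-0.4, 0, 0, 0, 0],
    [-1, 0, 0, 0, 0],
    [-1, 0, 0, 0, 0],
    [-1, 0, 0, 0, 0],
    [-1, 0, 0, 0, 0]
  ],
  "force": 50
}}

```text
clock: 22.58
tool_pos: [0.5226, 0.2635, 0.0576]
ee_rot: [[0.912, 0.411, -0.002], [0.411, -0.912, -0.007], [-0.005, 0.006, -1.0]]
contact_force: [0.4, 0.2, -1.2]
finger_gap: 0.205
```

>>> {"api": "step_arm", "payload": {
  "deltas": [
    [-1, 0, 0, -0.015, 0],
    [-1, 0, 0, -0.03, 0],
    [-1, 0, 0, -0.05, 0],
    [-1, 0, 0, -0.07, 0],
    [-1, 0, 0, -0.08, 0]
  ]
}}

```text
clock: 23.0
tool_pos: [0.5235, 0.2644, 0.1399]
ee_rot: [[0.912, 0.411, 0.0], [0.411, -0.912, -0.006], [-0.002, 0.006, -1.0]]
contact_force: [1.1, -0.1, -0.7]
finger_gap: 0.201
```

```bash
python3 - <<'E'
from h import *
plan([.417,.2172,.14])
E
python3 look.py s22 side 200 390 150 330
```

```text
delta xyz [-1.165e-01 -7.000e-04  1.000e-04] yaw 0 rows>= 2.8 t 23.0 gap 0.201
```

View pics/s22.png

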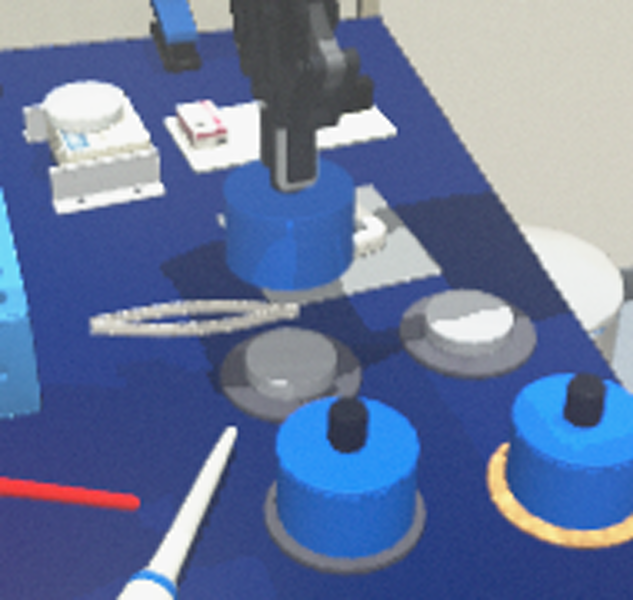

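Pot B is empty. This cap goes onto pot C.

>>> {"api": "step_arm", "payload": {
  "deltas": [
    [-1, -0.035, 0, 0, 0],
    [-1, -0.07, 0, 0, 0],
    [-1, -0.1, 0, 0, 0],
    [-1, -0.1165, -0.001, 0, 0],
    [-1, -0.1165, -0.001, 0, 0]
  ]
}}

```text
clock: 23.47
tool_pos: [0.4134, 0.2162, 0.1402]
ee_rot: [[0.912, 0.411, -0.002], [0.411, -0.912, -0.007], [-0.005, 0.006, -1.0]]
contact_force: [0.1, -0.5, -0.9]
finger_gap: 0.205
```

>>> {"api": "step_arm", "payload": {
  "deltas": [
    [-1, 0, 0, 0.02, 0],
    [-1, 0, 0, 0.035, 0],
    [-1, 0, 0, 0.035, 0]
  ]
}}

```text
clock: 23.72
tool_pos: [0.4124, 0.2156, 0.1029]
ee_rot: [[0.912, 0.411, -0.005], [0.411, -0.912, -0.008], [-0.008, 0.006, -1.0]]
contact_force: [-1.3, 0.2, -1.2]
finger_gap: 0.208
```

```bash
python3 - <<'E'
from h import *
plan([.417,.2172,.0575])
E
python3 look.py s23 side 250 390 150 290
```

```text
delta xyz [0.0052 0.0002 0.0453] yaw 0 rows>= 1.1 t 23.72 gap 0.208
```

View pics/s23.png

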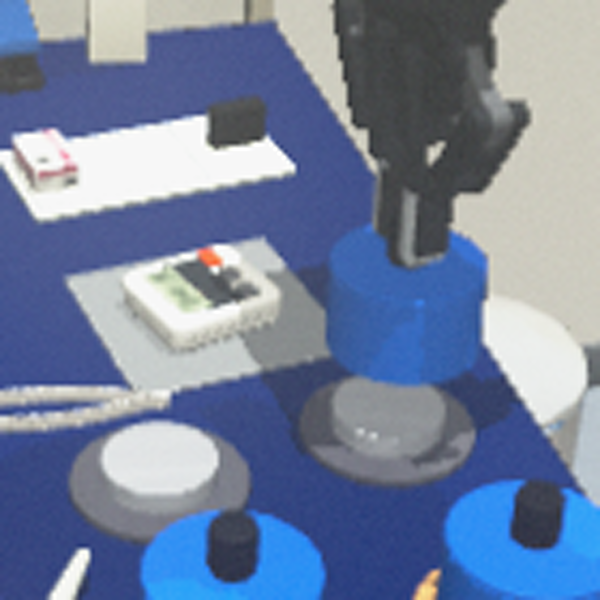

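>>> {"api": "step_arm", "payload": {
  "deltas": [
    [-1, 0.0055, 0, 0.01, 0],
    [-1, 0.0055, 0, 0.018, 0],
    [-1, 0.006, 0, 0.018, 0]
  ]
}}

```text
clock: 24.02
tool_pos: [0.4183, 0.2181, 0.0852]
ee_rot: [[0.912, 0.411, -0.005], [0.411, -0.912, -0.009], [-0.008, 0.006, -1.0]]
contact_force: [-0.9, -1.1, -0.9]
finger_gap: 0.211
```

Run:
```python
from h import *
plan([.417,.2172,.058])
```

```text
delta xyz [-0.0013  0.0001  0.0272] yaw 0 rows>= 0.7 t 24.02 gap 0.211
```

>>> {"api": "step_arm", "payload": {
  "deltas": [
    [-1, -0.0008, 0, 0.01, 0],
    [-1, -0.0008, 0, 0.02, 0],
    [-1, -0.0008, 0, 0.0265, 0],
    [-1, -0.0008, 0, 0.028, 0]
  ]
}}

```text
clock: 24.35
tool_pos: [0.417, 0.2177, 0.057]
ee_rot: [[0.912, 0.41, -0.006], [0.41, -0.912, -0.008], [-0.009, 0.005, -1.0]]
contact_force: [-8.8, 7.2, 28.3]
finger_gap: 0.207
```

>>> {"api": "step_arm", "payload": {
  "deltas": [
    [-0.4, 0, 0, 0, 0],
    [0, 0, 0, 0, 0],
    [0, 0, 0, 0, 0],
    [0, 0, 0, 0, 0]
  ]
}}

```text
clock: 24.68
tool_pos: [0.4172, 0.2178, 0.0573]
ee_rot: [[0.912, 0.411, -0.006], [0.41, -0.912, -0.008], [-0.008, 0.005, -1.0]]
contact_force: [-0.1, 0.5, -0.0]
finger_gap: 0.502
```

>>> {"api": "step_arm", "payload": {
  "deltas": [
    [0, 0, 0, -0.02, 0],
    [0, 0, 0, -0.05, 0],
    [0, 0, 0, -0.08, 0],
    [0, 0, 0, -0.1, 0],
    [0, 0, 0, -0.1, 0]
  ]
}}

```text
clock: 25.1
tool_pos: [0.4196, 0.2193, 0.1611]
ee_rot: [[0.912, 0.41, 0.0], [0.41, -0.912, -0.006], [-0.002, 0.006, -1.0]]
contact_force: [1.0, 0.5, 1.2]
finger_gap: 0.498
```

```bash
python3 - <<'E'
from h import *
plan([.4885,.3722,.15])
E
python3 look.py s24 side 220 420 180 330
```

```text
delta xyz [ 0.1257 -0.1112  0.0102] yaw 0 rows>= 4.0 t 25.1 gap 0.498
```

View pics/s24.png

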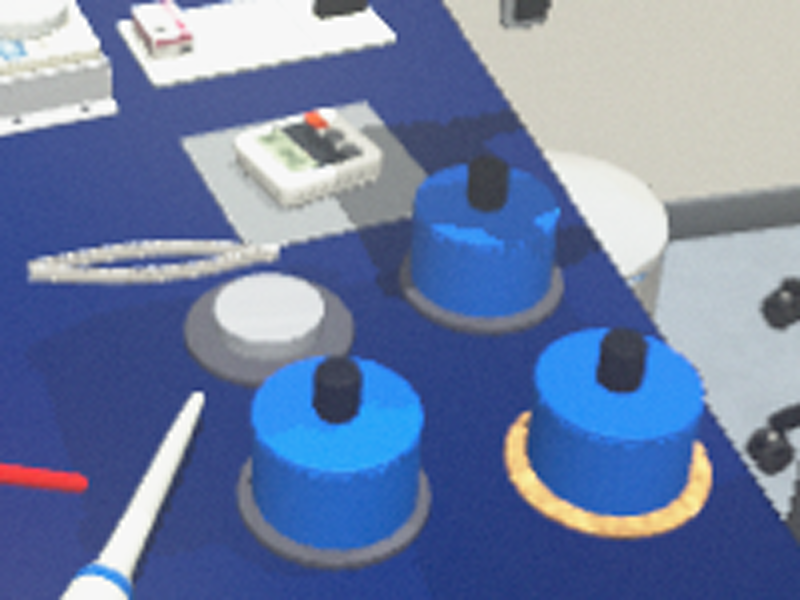

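>>> {"api": "step_arm", "payload": {
  "deltas": [
    [0, 0.028, -0.025, 0, 0],
    [0, 0.056, -0.05, 0, 0],
    [0, 0.085, -0.075, 0, 0],
    [0, 0.1257, -0.1112, 0, 0],
    [0, 0.1257, -0.1112, 0.01, 0]
  ]
}}

```text
clock: 25.57
tool_pos: [0.4903, 0.3768, 0.1487]
ee_rot: [[0.911, 0.412, 0.002], [0.412, -0.911, -0.004], [0.0, 0.004, -1.0]]
contact_force: [-1.2, -1.2, 0.1]
finger_gap: 0.499
```

>>> {"api": "step_arm", "payload": {
  "deltas": [
    [0, 0, 0, 0.025, 0],
    [0, 0, 0, 0.05, 0],
    [0, 0, 0, 0.07, 0],
    [0, 0, 0, 0.07, 0]
  ]
}}

```text
clock: 25.9
tool_pos: [0.488, 0.375, 0.074]
ee_rot: [[0.911, 0.412, -0.004], [0.412, -0.911, -0.008], [-0.007, 0.005, -1.0]]
contact_force: [-0.9, -0.5, -0.3]
finger_gap: 0.5
```

```bash
python3 - <<'E'
from h import *
plan([.4883,.3722,.0575])
E
python3 look.py s25 side 240 360 200 320
```

```text
delta xyz [-0.0008  0.0026  0.0165] yaw 0 rows>= 0.4 t 25.9 gap 0.5
```

View pics/s25.png

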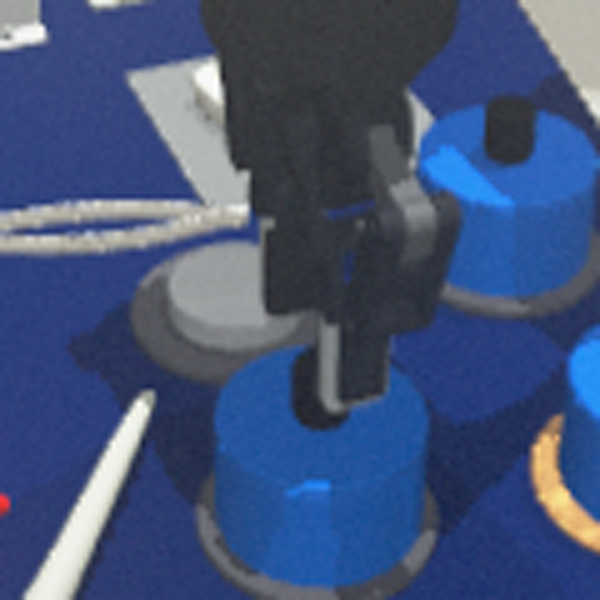

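>>> {"api": "step_arm", "payload": {
  "deltas": [
    [0, 0.0005, 0.0025, 0.008, 0],
    [0, 0.0005, 0.0025, 0.0165, 0],
    [0, 0.0005, 0.0025, 0.0165, 0]
  ]
}}

```text
clock: 26.2
tool_pos: [0.4901, 0.3729, 0.0588]
ee_rot: [[0.911, 0.411, -0.003], [0.411, -0.911, -0.007], [-0.006, 0.005, -1.0]]
contact_force: [-0.7, -0.2, -1.0]
finger_gap: 0.501
```

>>> {"api": "step_arm", "payload": {
  "deltas": [
    [-0.4, 0, 0, 0, 0],
    [-1, 0, 0, 0, 0],
    [-1, 0, 0, 0, 0],
    [-1, 0, 0, 0, 0],
    [-1, 0, 0, 0, 0]
  ]
}}

```text
clock: 26.62
tool_pos: [0.4902, 0.373, 0.0592]
ee_rot: [[0.911, 0.411, -0.003], [0.411, -0.911, -0.007], [-0.005, 0.005, -1.0]]
contact_force: [0.2, 0.0, 1.4]
finger_gap: 0.208
```

>>> {"api": "step_arm", "payload": {
  "deltas": [
    [-1, 0, 0, -0.015, 0],
    [-1, 0, 0, -0.03, 0],
    [-1, 0, 0, -0.05, 0],
    [-1, 0, 0, -0.07, 0],
    [-1, 0, 0, -0.08, 0]
  ]
}}

```text
clock: 27.03
tool_pos: [0.4912, 0.374, 0.1416]
ee_rot: [[0.911, 0.411, -0.001], [0.411, -0.911, -0.005], [-0.003, 0.005, -1.0]]
contact_force: [0.9, 0.2, -0.1]
finger_gap: 0.204
```

```bash
python3 - <<'E'
from h import *
plan([.522,.2633,.14])
E
python3 look.py s26 side 240 400 170 330
```

```text
delta xyz [-0.0174  0.1136  0.0021] yaw 0 rows>= 2.8 t 27.03 gap 0.204
```

View pics/s26.png

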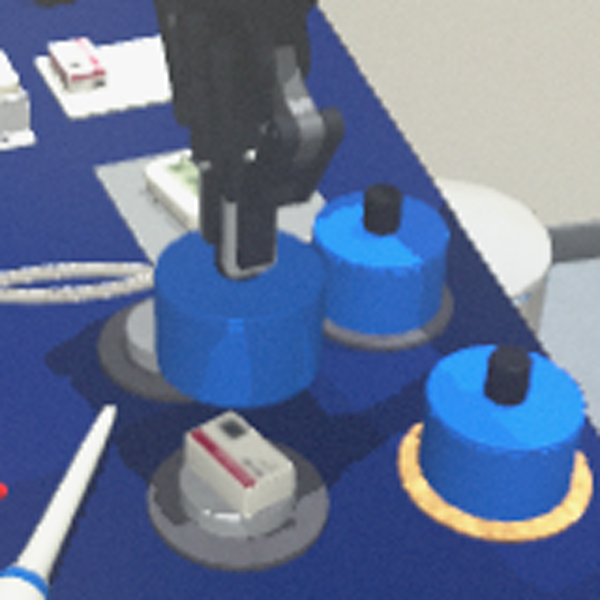

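>>> {"api": "step_arm", "payload": {
  "deltas": [
    [-1, -0.005, 0.033, 0, 0],
    [-1, -0.01, 0.066, 0, 0],
    [-1, -0.014, 0.098, 0, 0],
    [-1, -0.0172, 0.113, 0, 0],
    [-1, -0.0172, 0.113, 0, 0]
  ]
}}

```text
clock: 27.5
tool_pos: [0.5229, 0.2612, 0.1423]
ee_rot: [[0.913, 0.409, -0.0], [0.409, -0.913, -0.006], [-0.002, 0.005, -1.0]]
contact_force: [0.3, -0.1, -1.4]
finger_gap: 0.204
```

>>> {"api": "step_arm", "payload": {
  "deltas": [
    [-1, 0, 0, 0.025, 0],
    [-1, 0, 0, 0.05, 0],
    [-1, 0, 0, 0.05, 0]
  ]
}}

```text
clock: 27.75
tool_pos: [0.5204, 0.2603, 0.0881]
ee_rot: [[0.913, 0.409, -0.006], [0.409, -0.913, -0.008], [-0.009, 0.005, -1.0]]
contact_force: [-1.1, -1.6, -2.6]
finger_gap: 0.208
```

Run:
```python
from h import *
plan([.5225,.2637,.0593])
```

```text
delta xyz [ 0.0035 -0.0023  0.0288] yaw 0 rows>= 0.7 t 27.75 gap 0.208
```

>>> {"api": "step_arm", "payload": {
  "deltas": [
    [-1, 0.0035, -0.0023, 0.008, 0],
    [-1, 0.0035, -0.0023, 0.018, 0],
    [-1, 0.0035, -0.0023, 0.024, 0],
    [-1, 0.0035, -0.0023, 0.027, 0],
    [-1, 0.0035, -0.0023, 0.0275, 0]
  ]
}}

```text
clock: 28.17
tool_pos: [0.5224, 0.2638, 0.0603]
ee_rot: [[0.912, 0.409, -0.006], [0.409, -0.913, -0.008], [-0.009, 0.005, -1.0]]
contact_force: [0.4, 0.1, -0.1]
finger_gap: 0.206
```

>>> {"api": "step_arm", "payload": {
  "deltas": [
    [-0.4, 0, 0, 0, 0],
    [0, 0, 0, 0, 0],
    [0, 0, 0, 0, 0],
    [0, 0, 0, 0, 0]
  ]
}}

```text
clock: 28.5
tool_pos: [0.5226, 0.2638, 0.0607]
ee_rot: [[0.913, 0.409, -0.006], [0.409, -0.913, -0.008], [-0.008, 0.005, -1.0]]
contact_force: [-0.2, 0.0, 0.5]
finger_gap: 0.498
```

>>> {"api": "step_arm", "payload": {
  "deltas": [
    [0, 0, 0, -0.02, 0],
    [0, 0, 0, -0.05, 0],
    [0, 0, 0, -0.08, 0],
    [0, 0, 0, -0.1, 0],
    [0, 0, 0, -0.12, 0]
  ]
}}

```text
clock: 28.92
tool_pos: [0.5235, 0.2648, 0.1826]
ee_rot: [[0.913, 0.409, -0.004], [0.409, -0.913, -0.007], [-0.007, 0.005, -1.0]]
contact_force: [0.7, 0.0, -0.2]
finger_gap: 0.499
```

```bash
python3 look.py t27 top 150 290 180 300;python3 look.py s27 side 240 400 170 330
```

```text
(no output)
```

View pics/t27.png

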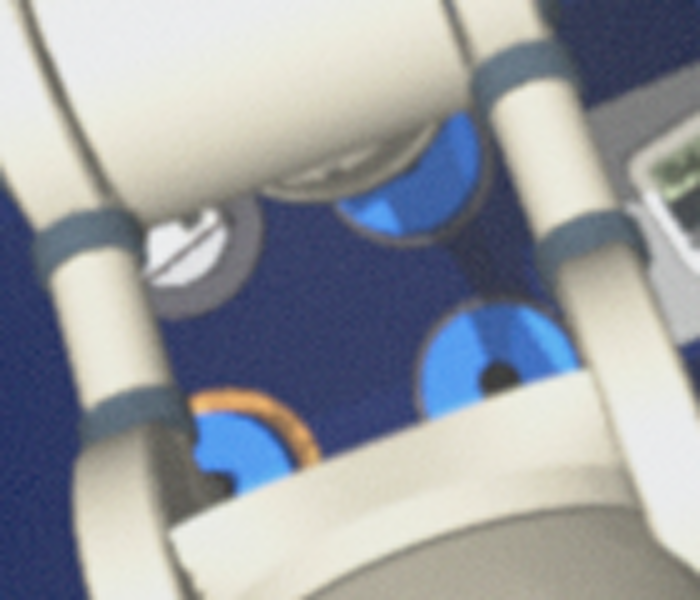

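View pics/s27.png

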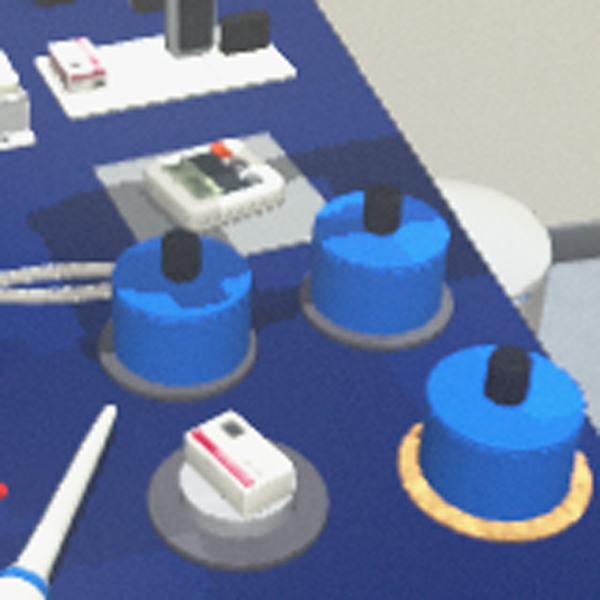

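>>> {"api": "step_arm", "payload": {
  "deltas": [
    [0.5, 0, 0.035, 0, 0],
    [0.5, 0, 0.07, 0, 0],
    [0.5, 0, 0.105, 0, 0],
    [0.5, 0, 0.14, 0, 0],
    [0.5, 0, 0.15, 0, 0]
  ]
}}

```text
clock: 29.43
tool_pos: [0.5877, 0.1245, 0.1846]
ee_rot: [[0.914, 0.407, 0.0], [0.407, -0.914, -0.006], [-0.002, 0.006, -1.0]]
contact_force: [-0.6, -1.2, 0.0]
finger_gap: 0.752
```

```bash
python3 look.py t28 top 160 205 202 247;python3 look.py s28 side 275 335 270 330
```

```text
(no output)
```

View pics/t28.png

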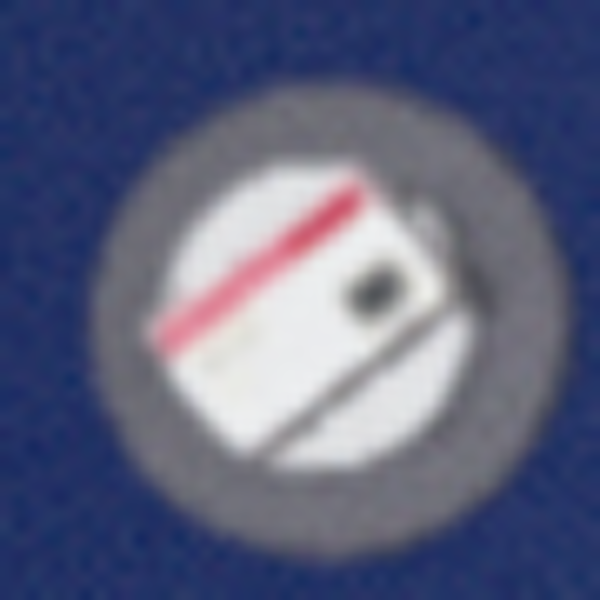

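View pics/s28.png

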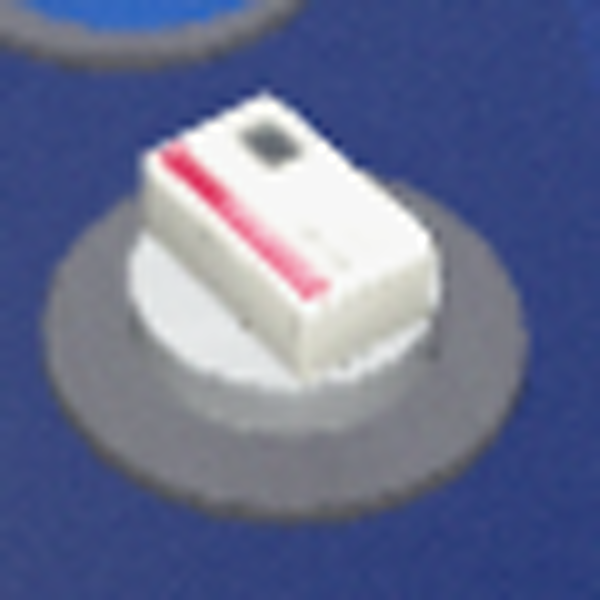

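Run:
```python
from h import *
c=cam('top');d=cam('side')
Q=[onz(c,unz(x,y,160,202,600/45),.034) for x,y in((147,338),(360,170),(452,298),(243,462))]
print('box',np.mean(Q,0),'len',[np.linalg.norm(Q[i]-Q[(i+1)%4]).round(4) for i in range(4)],'long ang',ang(Q[1],Q[0]),ang(Q[2],Q[3]))
print(tri(c,unz(300,317,160,202,600/45),d,unz(287,199,275,270,10)))
print('foot A',onz(c,unz(332,320,160,202,600/45),.005))
S=[onz(d,unz(x,y,275,270,10),.034) for x,y in((145,158),(265,92),(432,240),(305,305))];print('side',np.mean(S,0),ang(S[0],S[3]),ang(S[1],S[2]))
plan([.4883,.373,.12],np.radians(ang(Q[1],Q[0])))
```

```text
box [0.48849213 0.37398904 0.034     ] len [np.float64(0.0467), np.float64(0.0276), np.float64(0.0457), np.float64(0.0274)] long ang 129.0600480685536 128.8135930530873
(array([0.48820412, 0.37401918, 0.03448397]), np.float64(0.00046271902442644107))
foot A [0.48957248 0.37356049 0.005     ]
side [0.48824565 0.37297672 0.034     ] 129.77306055660353 129.22207656368982
j6 1.272 alt yaw 2.881
delta xyz [ 0.011  -0.2629  0.0633] yaw -0.261 rows>= 6.5 t 29.63 gap 0.747
```

>>> {"api": "step_arm", "payload": {
  "deltas": [
    [0.5, 0.002, -0.038, 0, -0.05],
    [0.5, 0.004, -0.076, 0, -0.1],
    [0.5, 0.006, -0.114, 0, -0.15],
    [0.5, 0.008, -0.152, 0, -0.2],
    [0.5, 0.009, -0.19, 0, -0.258]
  ]
}}

```text
clock: 30.05
tool_pos: [0.5143, 0.3089, 0.1836]
ee_rot: [[0.776, 0.631, -0.001], [0.631, -0.776, -0.005], [-0.004, 0.003, -1.0]]
contact_force: [0.9, 0.3, 0.3]
finger_gap: 0.751
```

Run:
```python
from h import *
plan([.4884,.3738,.12],np.radians(129.2))
```

```text
j6 1.334 alt yaw 3.14
delta xyz [ 0.0211 -0.0669  0.0633] yaw -0.002 rows>= 2.3 t 30.05 gap 0.751
```

>>> {"api": "step_arm", "payload": {
  "deltas": [
    [0.5, 0.01, -0.033, 0, 0],
    [0.5, 0.021, -0.067, 0.01, 0],
    [0.5, 0.021, -0.067, 0.04, 0],
    [0.5, 0.021, -0.067, 0.07, 0],
    [0.5, 0.021, -0.067, 0.1, 0]
  ]
}}

```text
clock: 30.47
tool_pos: [0.4864, 0.3757, 0.0824]
ee_rot: [[0.774, 0.633, -0.001], [0.633, -0.774, -0.004], [-0.003, 0.003, -1.0]]
contact_force: [0.5, 0.8, -0.0]
finger_gap: 0.75
```

>>> {"api": "step_arm", "payload": {
  "deltas": [
    [0.5, 0, 0, 0.02, 0],
    [0.5, 0, 0, 0.035, 0],
    [0.5, 0, 0, 0.035, 0]
  ]
}}

```text
clock: 30.72
tool_pos: [0.4834, 0.3758, 0.0443]
ee_rot: [[0.773, 0.635, -0.005], [0.635, -0.773, -0.007], [-0.009, 0.002, -1.0]]
contact_force: [-1.2, -0.8, -0.7]
finger_gap: 0.753
```

```bash
python3 - <<'E'
from h import *
plan([.4884,.3738,.0195],np.radians(129.2))
E
python3 look.py s29 side 250 360 220 330
```

```text
j6 1.451 alt yaw -3.138
delta xyz [0.0029 0.0047 0.0248] yaw 0.004 rows>= 0.6 t 30.72 gap 0.753
```

View pics/s29.png

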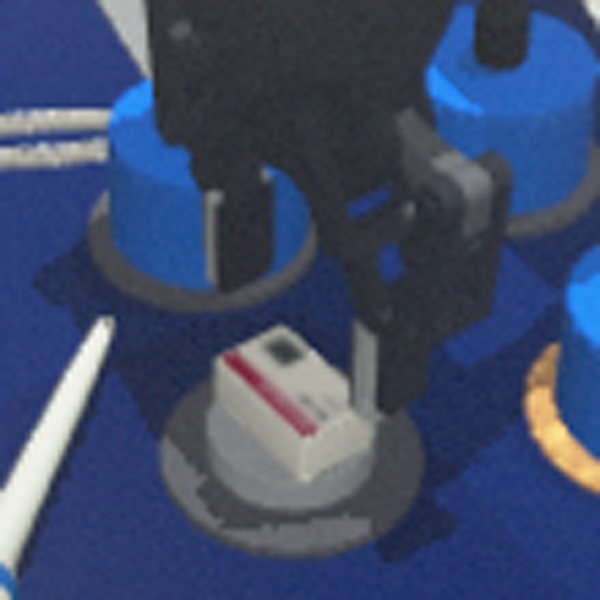

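>>> {"api": "step_arm", "payload": {
  "deltas": [
    [0.5, 0.002, 0.0045, 0, 0],
    [0.5, 0.0025, 0.0045, 0.002, 0],
    [0.5, 0.0025, 0.0045, 0.012, 0],
    [0.5, 0.0025, 0.0045, 0.0235, 0],
    [0.5, 0.0025, 0.0045, 0.0235, 0]
  ]
}}

```text
clock: 31.18
tool_pos: [0.4882, 0.3734, 0.0206]
ee_rot: [[0.773, 0.634, -0.006], [0.634, -0.773, -0.007], [-0.009, 0.002, -1.0]]
contact_force: [-1.8, -0.1, -1.2]
finger_gap: 0.751
```

>>> {"api": "step_arm", "payload": {
  "deltas": [
    [0.2, 0, 0, 0, 0],
    [-0.3, 0, 0, 0, 0],
    [-0.3, 0, 0, 0, 0],
    [-0.3, 0, 0, 0, 0],
    [-0.3, 0, 0, 0, 0]
  ],
  "force": 30
}}

```text
clock: 31.6
tool_pos: [0.4883, 0.3735, 0.0209]
ee_rot: [[0.773, 0.634, -0.005], [0.634, -0.773, -0.007], [-0.008, 0.002, -1.0]]
contact_force: [-0.5, 0.9, -0.8]
finger_gap: 0.527
```

>>> {"api": "step_arm", "payload": {
  "deltas": [
    [-0.3, 0, 0, -0.015, 0],
    [-0.3, 0, 0, -0.04, 0],
    [-0.3, 0, 0, -0.07, 0],
    [-0.3, 0, 0, -0.1, 0],
    [-0.3, 0, 0, -0.12, 0]
  ]
}}

```text
clock: 32.02
tool_pos: [0.4895, 0.3747, 0.1438]
ee_rot: [[0.773, 0.634, -0.003], [0.634, -0.773, -0.006], [-0.006, 0.003, -1.0]]
contact_force: [-0.1, 0.3, 0.3]
finger_gap: 0.533
```

```bash
python3 - <<'E'
from h import *
plan([.5743,-.0346,.14],np.radians(114))
E
python3 look.py s30 side 200 360 170 330
```

```text
j6 1.443 alt yaw -2.873
delta xyz [-0.1941  0.3702  0.0059] yaw 0.268 rows>= 10.0 t 32.02 gap 0.533
```

View pics/s30.png

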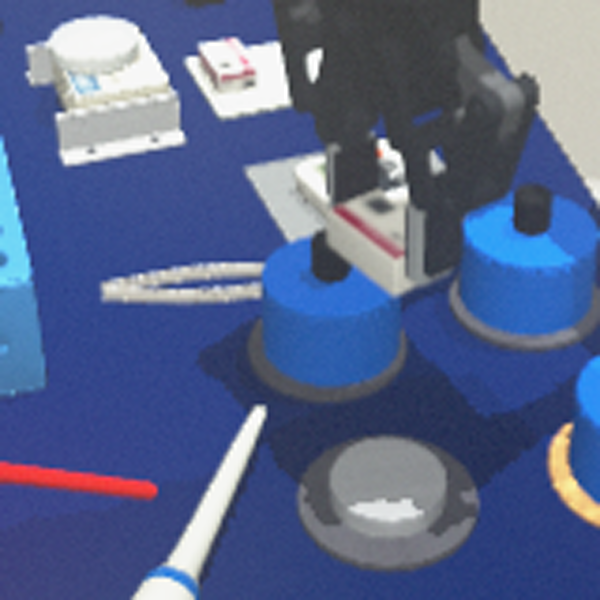

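>>> {"api": "step_arm", "payload": {
  "deltas": [
    [-0.3, -0.0175, 0.0333, 0, 0.05],
    [-0.3, -0.035, 0.0667, 0, 0.1],
    [-0.3, -0.0525, 0.1, 0, 0.15],
    [-0.3, -0.07, 0.1333, 0, 0.2],
    [-0.3, -0.0875, 0.1667, 0, 0.268]
  ]
}}

```text
clock: 32.48
tool_pos: [0.529, 0.1896, 0.1477]
ee_rot: [[0.914, 0.406, 0.001], [0.406, -0.914, -0.003], [-0.0, 0.003, -1.0]]
contact_force: [0.2, 1.3, 0.4]
finger_gap: 0.529
```

Run:
```python
from h import *
plan([.5706,-.0362,.12],np.radians(114))
```

```text
j6 1.395 alt yaw 3.14
delta xyz [-0.0535  0.2232  0.0285] yaw -0.001 rows>= 5.5 t 32.48 gap 0.529
```

>>> {"api": "step_arm", "payload": {
  "deltas": [
    [-0.3, -0.009, 0.037, 0, 0],
    [-0.3, -0.018, 0.074, 0, 0],
    [-0.3, -0.027, 0.111, 0, 0],
    [-0.3, -0.036, 0.148, 0, 0],
    [-0.3, -0.045, 0.185, 0, 0]
  ]
}}

```text
clock: 32.9
tool_pos: [0.5629, 0.0003, 0.1484]
ee_rot: [[0.914, 0.406, 0.001], [0.406, -0.914, -0.003], [0.0, 0.004, -1.0]]
contact_force: [1.4, 0.1, 0.8]
finger_gap: 0.526
```

>>> {"api": "step_arm", "payload": {
  "deltas": [
    [-0.3, -0.0085, 0.038, 0.01, 0],
    [-0.3, -0.0085, 0.038, 0.035, 0],
    [-0.3, -0.0085, 0.038, 0.065, 0],
    [-0.3, -0.0085, 0.038, 0.085, 0],
    [-0.3, -0.0085, 0.038, 0.085, 0]
  ]
}}

```text
clock: 33.32
tool_pos: [0.5684, -0.0381, 0.0601]
ee_rot: [[0.914, 0.405, -0.004], [0.405, -0.914, -0.002], [-0.005, 0.0, -1.0]]
contact_force: [-1.1, 0.8, -1.0]
finger_gap: 0.529
```

```bash
python3 - <<'E'
from h import *
plan([.5706,-.0362,.0095],np.radians(114))
E
python3 look.py s31 side 190 350 120 260
```

```text
j6 0.986 alt yaw 3.14
delta xyz [ 0.003  -0.0009  0.0506] yaw -0.002 rows>= 1.2 t 33.32 gap 0.529
```

View pics/s31.png

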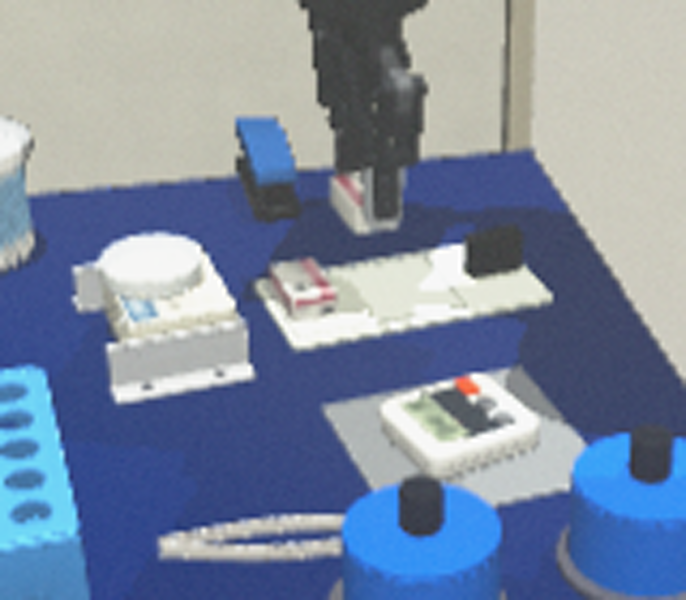

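>>> {"api": "step_arm", "payload": {
  "deltas": [
    [-0.3, 0.003, -0.001, 0.02, 0],
    [-0.3, 0.003, -0.001, 0.033, 0],
    [-0.3, 0.0035, -0.001, 0.033, 0]
  ]
}}

```text
clock: 33.62
tool_pos: [0.5718, -0.0355, 0.0287]
ee_rot: [[0.914, 0.406, -0.003], [0.406, -0.914, -0.002], [-0.004, 0.001, -1.0]]
contact_force: [-1.7, -0.3, -1.5]
finger_gap: 0.528
```

```bash
python3 - <<'E'
from h import *
plan([.5706,-.0362,.010],np.radians(114))
E
python3 look.py s32 side 190 350 120 260
```

```text
j6 0.992 alt yaw 3.14
delta xyz [-0.0013  0.0002  0.0187] yaw -0.001 rows>= 0.5 t 33.62 gap 0.528
```

View pics/s32.png

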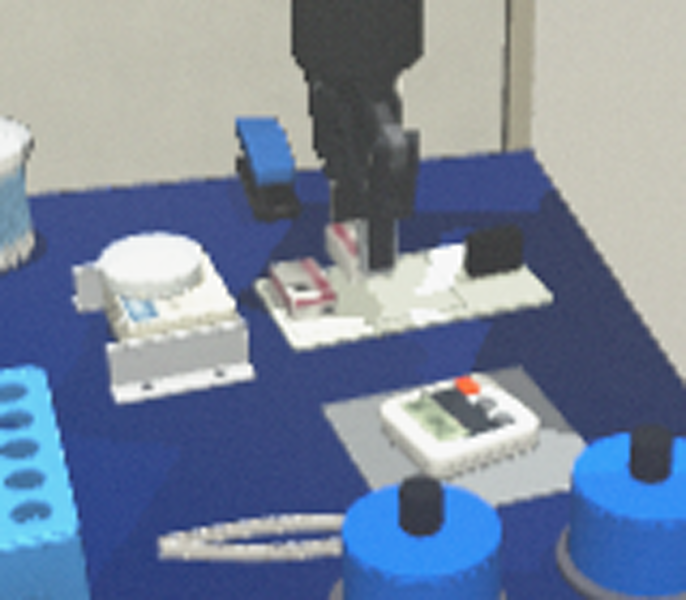

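>>> {"api": "step_arm", "payload": {
  "deltas": [
    [-0.3, -0.001, 0, 0.009, 0],
    [-0.3, -0.001, 0, 0.016, 0],
    [-0.3, -0.001, 0, 0.0185, 0],
    [-0.3, -0.001, 0, 0.0185, 0]
  ]
}}

```text
clock: 34.0
tool_pos: [0.5711, -0.036, 0.011]
ee_rot: [[0.914, 0.406, -0.003], [0.406, -0.914, -0.003], [-0.004, 0.001, -1.0]]
contact_force: [-0.1, 0.5, 0.5]
finger_gap: 0.529
```

>>> {"api": "step_arm", "payload": {
  "deltas": [
    [0.3, 0, 0, 0, 0],
    [0.5, 0, 0, 0, 0],
    [0.5, 0, 0, 0, 0],
    [0.5, 0, 0, 0, 0]
  ]
}}

```text
clock: 34.33
tool_pos: [0.5713, -0.036, 0.0112]
ee_rot: [[0.914, 0.406, -0.002], [0.406, -0.914, -0.003], [-0.003, 0.001, -1.0]]
contact_force: [-0.2, 0.1, -0.1]
finger_gap: 0.746
```

>>> {"api": "step_arm", "payload": {
  "deltas": [
    [0.5, 0, 0, -0.02, 0],
    [0.5, 0, 0, -0.05, 0],
    [0.5, 0, 0, -0.09, 0],
    [0.5, 0, 0, -0.13, 0],
    [0.5, 0, 0, -0.15, 0]
  ]
}}

```text
clock: 34.75
tool_pos: [0.573, -0.0358, 0.1658]
ee_rot: [[0.914, 0.406, 0.002], [0.406, -0.914, -0.003], [0.001, 0.004, -1.0]]
contact_force: [0.7, 0.2, -0.4]
finger_gap: 0.748
```

```bash
python3 - <<'E'
from h import *
plan([.3695,.347,.16])
E
python3 look.py s33 side 190 350 120 260
```

```text
delta xyz [-0.0307 -0.4324  0.004 ] yaw 0 rows>= 10.4 t 34.75 gap 0.748
```

View pics/s33.png

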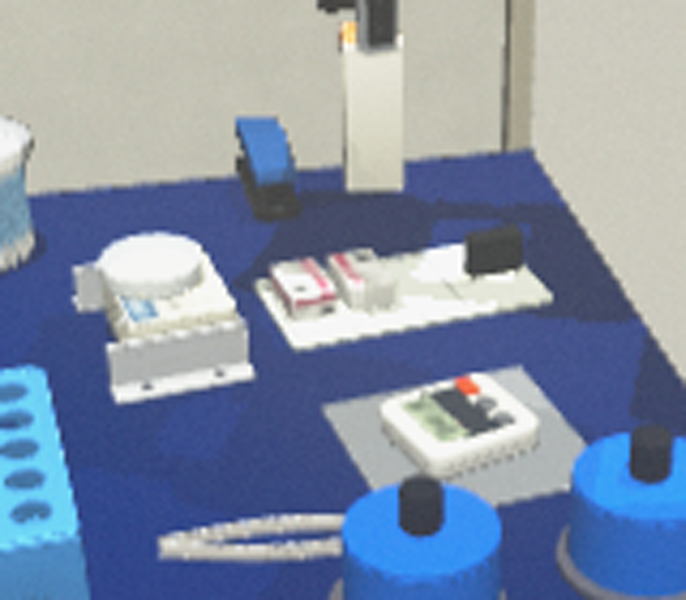

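>>> {"api": "step_arm", "payload": {
  "deltas": [
    [0, -0.003, -0.038, 0, 0],
    [0, -0.006, -0.076, 0, 0],
    [0, -0.009, -0.114, 0, 0],
    [0, -0.012, -0.152, 0, 0],
    [0, -0.0135, -0.19, 0, 0]
  ]
}}

```text
clock: 35.22
tool_pos: [0.4835, 0.1334, 0.167]
ee_rot: [[0.914, 0.405, 0.006], [0.405, -0.914, -0.004], [0.004, 0.006, -1.0]]
contact_force: [0.4, 0.6, 0.3]
finger_gap: 0.498
```

>>> {"api": "step_arm", "payload": {
  "deltas": [
    [0, -0.003, -0.038, 0, 0],
    [0, -0.006, -0.076, 0, 0],
    [0, -0.009, -0.114, 0, 0],
    [0, -0.012, -0.152, 0, 0],
    [0, -0.0135, -0.19, 0, 0]
  ]
}}

```text
clock: 35.63
tool_pos: [0.3927, 0.3029, 0.1659]
ee_rot: [[0.914, 0.405, 0.006], [0.405, -0.914, -0.004], [0.004, 0.006, -1.0]]
contact_force: [0.5, 0.4, 0.7]
finger_gap: 0.505
```

```bash
python3 - <<'E'
from h import *
plan([.37,.347,.08])
E
python3 look.py s34 side 290 420 220 330
```

```text
delta xyz [-0.0032 -0.05    0.0856] yaw 0 rows>= 2.4 t 35.63 gap 0.505
```

View pics/s34.png

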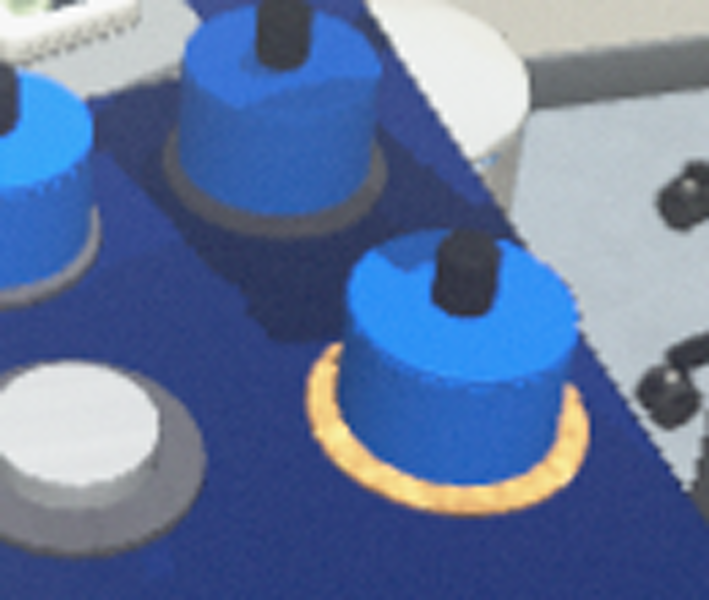

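Run:
```python
from h import *
d=cam('side');print(onz(d,unz(469,243,290,220,709/130),.070), onz(d,unz(285,0,290,220,709/130),.072))
```

```text
[0.36673287 0.34321504 0.07      ] [0.41583568 0.20944898 0.072     ]
```

>>> {"api": "step_arm", "payload": {
  "deltas": [
    [0, -0.001, -0.025, 0.01, 0],
    [0, -0.0025, -0.05, 0.03, 0],
    [0, -0.0025, -0.05, 0.06, 0],
    [0, -0.0025, -0.05, 0.086, 0],
    [0, -0.0025, -0.05, 0.086, 0]
  ]
}}

```text
clock: 36.15
tool_pos: [0.3676, 0.3484, 0.0761]
ee_rot: [[0.912, 0.41, 0.001], [0.41, -0.912, -0.007], [-0.002, 0.006, -1.0]]
contact_force: [-0.3, -1.2, -0.9]
finger_gap: 0.497
```

```bash
python3 - <<'E'
from h import *
plan([.3697,.347,.0565])
E
python3 look.py s35 side 290 420 220 330
```

```text
delta xyz [0.0014 0.002  0.0196] yaw 0 rows>= 0.5 t 36.15 gap 0.497
```

View pics/s35.png

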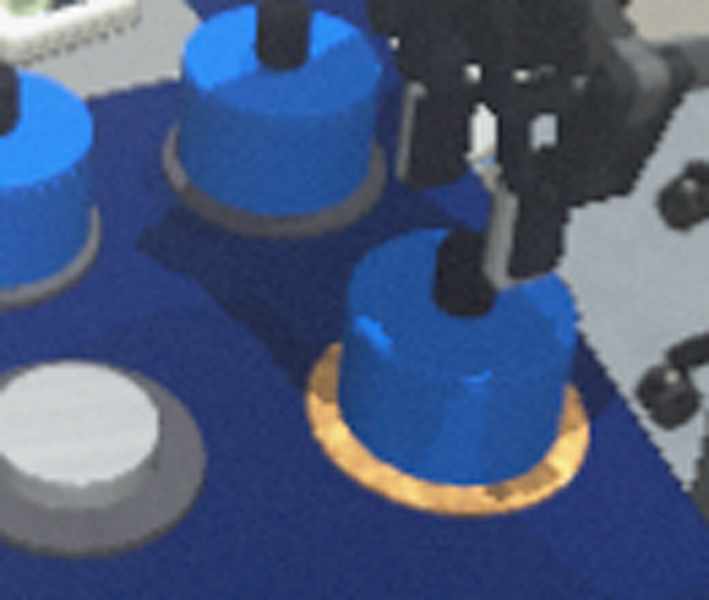

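>>> {"api": "step_arm", "payload": {
  "deltas": [
    [0, 0.0008, 0.003, 0.01, 0],
    [0, 0.0008, 0.003, 0.0185, 0],
    [0, 0.0008, 0.003, 0.0185, 0]
  ]
}}

```text
clock: 36.45
tool_pos: [0.3706, 0.3457, 0.0592]
ee_rot: [[0.913, 0.409, 0.002], [0.409, -0.913, -0.006], [-0.0, 0.006, -1.0]]
contact_force: [-0.2, -0.8, 0.1]
finger_gap: 0.5
```

>>> {"api": "step_arm", "payload": {
  "deltas": [
    [-0.4, 0, 0, 0, 0],
    [-1, 0, 0, 0, 0],
    [-1, 0, 0, 0, 0],
    [-1, 0, 0, 0, 0],
    [-1, 0, 0, 0, 0]
  ],
  "force": 50
}}

```text
clock: 36.87
tool_pos: [0.3708, 0.3459, 0.0596]
ee_rot: [[0.913, 0.409, 0.003], [0.409, -0.913, -0.005], [0.0, 0.006, -1.0]]
contact_force: [0.0, 0.6, 3.0]
finger_gap: 0.203
```

>>> {"api": "step_arm", "payload": {
  "deltas": [
    [-1, 0, 0, -0.015, 0],
    [-1, 0, 0, -0.03, 0],
    [-1, 0, 0, -0.05, 0],
    [-1, 0, 0, -0.07, 0],
    [-1, 0, 0, -0.08, 0]
  ]
}}

```text
clock: 37.28
tool_pos: [0.3711, 0.3468, 0.1417]
ee_rot: [[0.913, 0.409, 0.004], [0.409, -0.913, -0.004], [0.002, 0.005, -1.0]]
contact_force: [1.3, 0.6, -0.4]
finger_gap: 0.207
```

```bash
python3 - <<'E'
from h import *
plan([.4895,.3733,.135])
E
python3 look.py s36 side 250 420 170 330
```

```text
delta xyz [0.1189 0.0241 0.0072] yaw 0 rows>= 2.9 t 37.28 gap 0.207
```

View pics/s36.png

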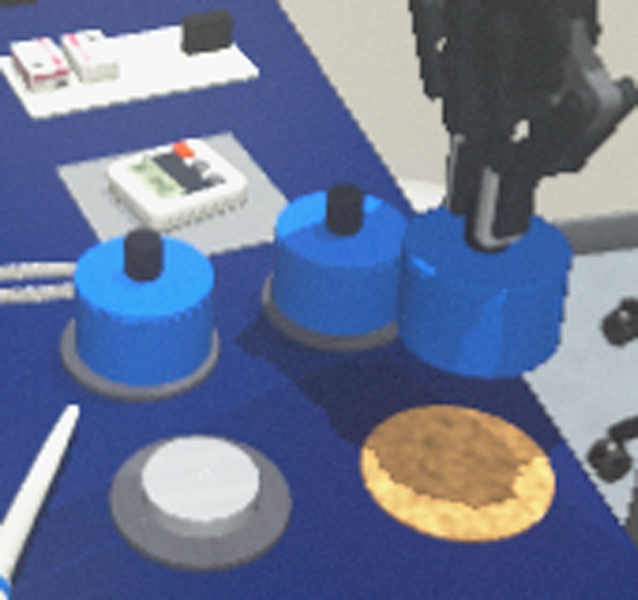

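>>> {"api": "step_arm", "payload": {
  "deltas": [
    [-1, 0.035, 0.007, 0, 0],
    [-1, 0.07, 0.014, 0, 0],
    [-1, 0.1, 0.02, 0, 0],
    [-1, 0.119, 0.024, 0, 0],
    [-1, 0.119, 0.024, 0, 0]
  ]
}}

```text
clock: 37.75
tool_pos: [0.4937, 0.3745, 0.1427]
ee_rot: [[0.913, 0.408, 0.008], [0.408, -0.913, -0.002], [0.006, 0.005, -1.0]]
contact_force: [-0.9, -1.2, 0.4]
finger_gap: 0.201
```

>>> {"api": "step_arm", "payload": {
  "deltas": [
    [-1, 0, 0, 0.025, 0],
    [-1, 0, 0, 0.045, 0],
    [-1, 0, 0, 0.045, 0]
  ]
}}

```text
clock: 38.0
tool_pos: [0.4917, 0.373, 0.0937]
ee_rot: [[0.913, 0.408, 0.003], [0.408, -0.913, -0.005], [0.0, 0.006, -1.0]]
contact_force: [-2.3, -1.1, -1.4]
finger_gap: 0.204
```

```bash
python3 - <<'E'
from h import *
plan([.4895,.3733,.0615])
E
python3 look.py s37 side 230 380 190 330
```

```text
delta xyz [-0.0019 -0.0014  0.0322] yaw 0 rows>= 0.8 t 38.0 gap 0.204
```

View pics/s37.png

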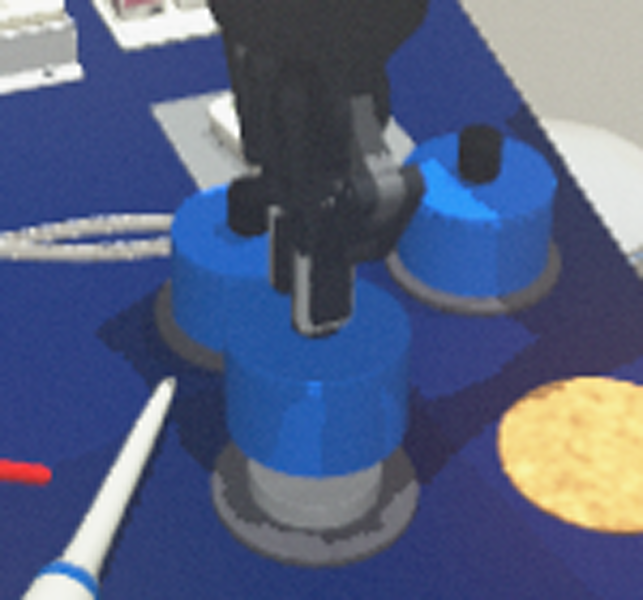

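>>> {"api": "step_arm", "payload": {
  "deltas": [
    [-1, -0.0015, -0.0014, 0.01, 0],
    [-1, -0.0015, -0.0014, 0.02, 0],
    [-1, -0.0015, -0.0014, 0.028, 0],
    [-1, -0.0015, -0.0014, 0.031, 0],
    [-1, -0.0015, -0.0014, 0.031, 0]
  ]
}}

```text
clock: 38.47
tool_pos: [0.4901, 0.3738, 0.064]
ee_rot: [[0.913, 0.408, 0.003], [0.408, -0.913, -0.005], [0.001, 0.006, -1.0]]
contact_force: [-0.1, -0.4, 0.2]
finger_gap: 0.205
```

>>> {"api": "step_arm", "payload": {
  "deltas": [
    [-0.4, 0, 0, 0, 0],
    [0, 0, 0, 0, 0],
    [0, 0, 0, 0, 0],
    [0, 0, 0, 0, 0]
  ]
}}

```text
clock: 38.8
tool_pos: [0.4903, 0.3739, 0.0644]
ee_rot: [[0.913, 0.408, 0.004], [0.408, -0.913, -0.005], [0.001, 0.006, -1.0]]
contact_force: [0.5, 0.2, 0.6]
finger_gap: 0.502
```

>>> {"api": "step_arm", "payload": {
  "deltas": [
    [0, 0, 0, -0.02, 0],
    [0, 0, 0, -0.05, 0],
    [0, 0, 0, -0.08, 0],
    [0, 0, 0, -0.12, 0],
    [0, 0, 0, -0.15, 0]
  ]
}}

```text
clock: 39.22
tool_pos: [0.49, 0.3748, 0.2174]
ee_rot: [[0.913, 0.408, 0.005], [0.408, -0.913, -0.004], [0.003, 0.006, -1.0]]
contact_force: [0.9, 0.8, -0.1]
finger_gap: 0.496
```

>>> {"api": "step_arm", "payload": {
  "deltas": [
    [0, -0.02, -0.03, 0, 0],
    [0, -0.04, -0.06, 0, 0],
    [0, -0.06, -0.09, 0, 0],
    [0, -0.08, -0.12, 0, 0],
    [0, -0.1, -0.15, 0, 0]
  ]
}}

```text
clock: 39.63
tool_pos: [0.3361, 0.4716, 0.2167]
ee_rot: [[0.913, 0.407, 0.006], [0.407, -0.913, -0.003], [0.004, 0.005, -1.0]]
contact_force: [0.6, 1.2, 1.3]
finger_gap: 0.498
```

```bash
python3 look.py s38 side 180 420 150 330; python3 look.py t38 top 160 420 110 300
```

```text
(no output)
```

View pics/s38.png

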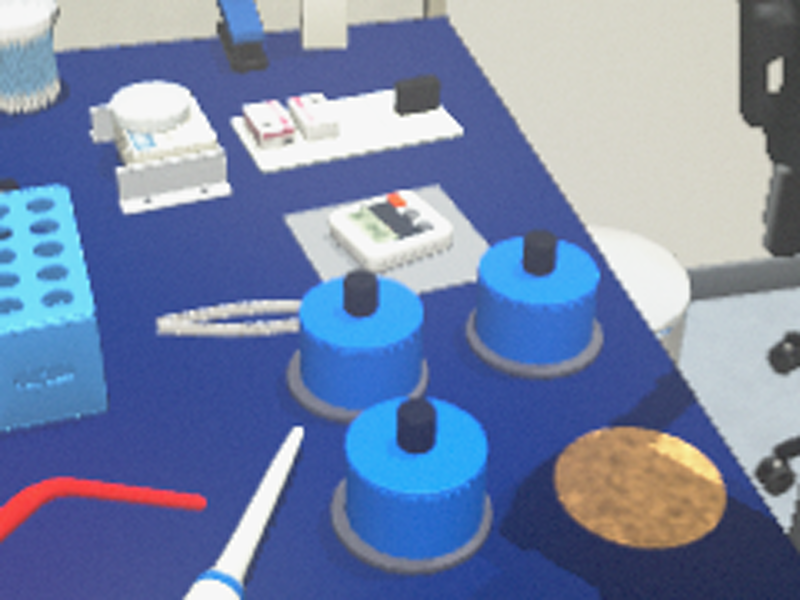

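View pics/t38.png

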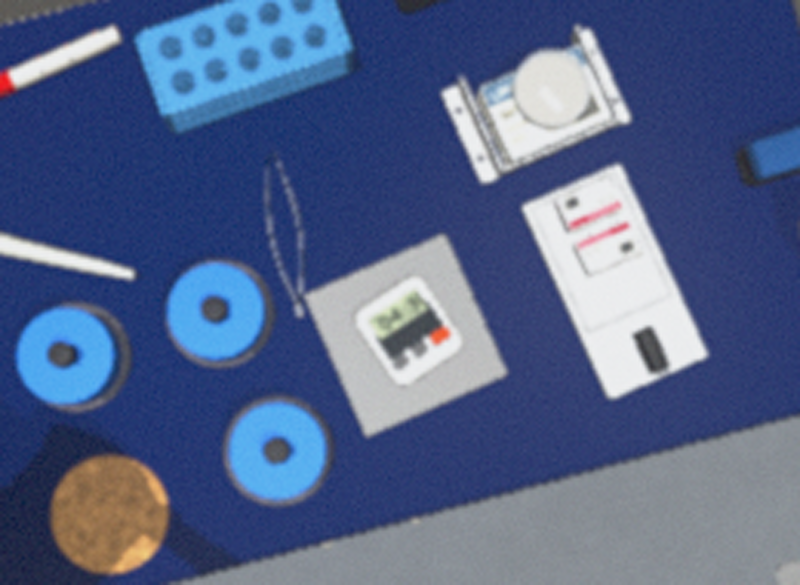

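```bash
python3 - <<'E'
from h import *
c=cam('top');d=cam('side');kt=800/260;ks=800/240
T=lambda x,y:unz(x,y,160,110,kt);S=lambda x,y:unz(x,y,180,150,ks)
for n,a,b in(('A',(63,353),(416,404)),('B',(214,309),(361,278)),('C',(277,449),(540,238))):
    print('knob',n,onz(c,T(*a),.072).round(4),[np.round(q,4) for q in tri(c,T(*a),d,S(*b))])
th=np.radians(24);u=np.array([np.cos(th),np.sin(th)]);v=np.array([-u[1],u[0]]);g=np.array([.4957,-.0696]);st=g+u*.2075
dish=onz(c,T(553,88),.051)[:2];print('dish rel stand',(dish-st)@u,(dish-st)@v, tri(c,T(553,88),d,S(150,93)))
ch=np.mean([onz(c,T(*p),.03)[:2] for p in((464,76),(508,170),(580,28),(630,125))],0);print('stand c approx rel',(ch-st)@u,(ch-st)@v)
for n,p in(('b1',(592,208)),('b2',(607,247))):
    w=onz(c,T(*p),.022)[:2]-g;print(n,w@u,w@v)
tm=onz(c,T(410,330),.021);print('timer',tm)
m=np.mean([onz(c,T(*p),.002) for p in((305,298),(444,236),(507,374),(366,437))],0);print('mat',m)
E
python3 look.py t39 top 305 400 110 240;python3 look.py s39 side 200 330 160 220
```

```text
knob A [0.4884 0.3716 0.072 ] [array([0.4876, 0.3714, 0.0733]), np.float64(0.0015)]
knob B [0.5211 0.2622 0.072 ] [array([0.5206, 0.2622, 0.0721]), np.float64(0.0009)]
knob C [0.4191 0.2153 0.072 ] [array([0.4179, 0.2154, 0.0724]), np.float64(0.0025)]
dish rel stand 0.004246878792996033 -0.007914372018199918 (array([0.69094857, 0.01022989, 0.05767625]), np.float64(0.00030482864869594705))
stand c approx rel 0.001591933093756301 -0.0035272113122000012
b1 0.11840664566125549 -0.0030499619144131926
b2 0.08612723724640733 -0.0010534087333400157
timer [0.51004762 0.11638554 0.021     ]
mat [0.50681741 0.11900676 0.002     ]
```

View pics/t39.png

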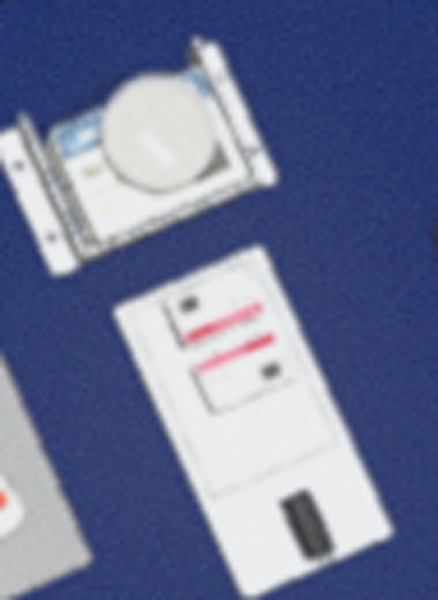

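View pics/s39.png

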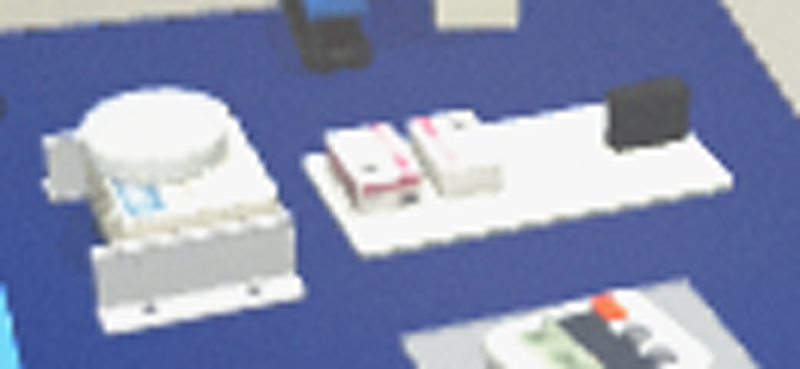

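Run:
```python
from h import *
a=cv2.imread('pics/side0.png');b=cam('side')['img'][:,:,::-1]
f=lambda i:cv2.resize(i[165:215,200:260],None,fx=6.6,fy=6.6,interpolation=cv2.INTER_CUBIC)
cv2.imwrite('pics/cmp.png',np.hstack([f(a),f(b)]))
c=cv2.imread('pics/top0.png');e=cam('top')['img'][:,:,::-1]
f=lambda i:cv2.resize(i[112:172,300:370],None,fx=5.5,fy=5.5,interpolation=cv2.INTER_CUBIC)
cv2.imwrite('pics/cmp2.png',np.hstack([f(c),f(e)]))
```

```text
(no output)
```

View pics/cmp.png

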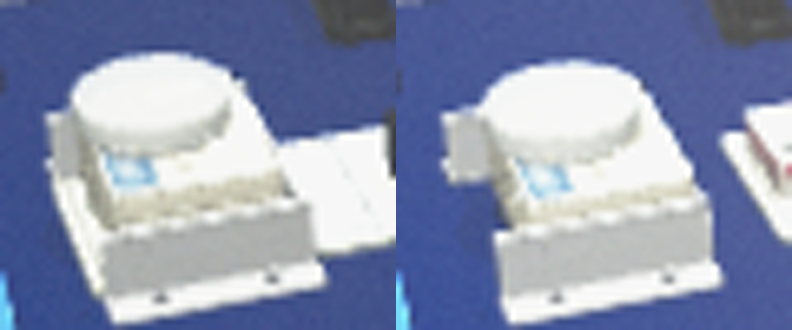

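View pics/cmp2.png

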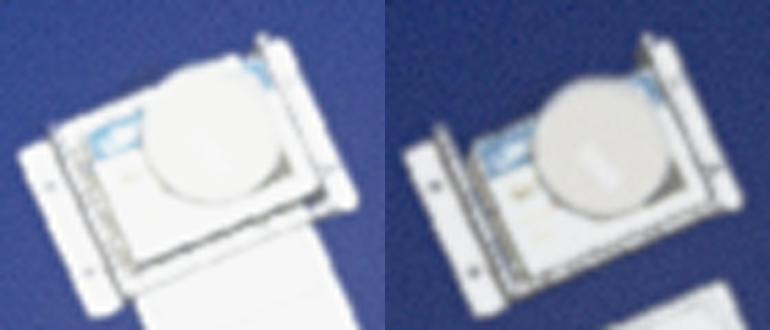

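```bash
python3 -c "
from h import *
print(arm.job_done())"
```

```text
the job is handed in; nothing more can be done
None
```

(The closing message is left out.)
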